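Cap the swivel spindle and hold the spread circlip at its groove

TASK

Close up the swivel base of the carving stand: put the bearing cap, flange down, over the spindle stub so that it lies flat on the hub, and let go of it. Then take the circlip pliers from their rest, squeeze the handles to the stop so that the ring on the tips is spread, bring the ring over the spindle's end and slide it down, level, until it is at the groove around the spindle, resting on nothing. Finish there while still holding the pliers squeezed, with the ring spread around the groove; leave the mallet, the jar and the wood block alone.

Things in the scene. Friction and masses are not known exactly. Their poses are not given: they have to be found in the camera images.
- spindle: Fixed dark cast swivel base with a bare steel spindle stub standing up. Foot 140 mm across, 12 mm high; hub 80 to 74 mm across, flat top 30 mm above the table; stub 35.6 mm thick, its end 74 mm above the table, with a 3 mm chamfer. A groove 32.6 mm across runs round it 56 to 66 mm above the table. Origin on the axis at table height, z up.
- hub_seat (a point): Point on the spindle's axis at the height of the hub's flat top, 30 mm above the table: where the centre of the seated cap's underside belongs.
- groove (a point): Point on the spindle's axis at mid height of the ring groove, 61 mm above the table, 7 mm above the top of the seated cap.
- cap: Loose aluminium bearing cap, about 120 g: flange 68 mm across and 4 mm thick, on it a round collar 52 mm across, 24 mm high in all, standing on its flange on the table. Hole right through, 40 mm wide (2 mm clear of the spindle all round). Grip it across the collar from above. Origin: centre of its underside, z up.
- rest: Fixed wooden rest, carries the pliers on two cross blocks 34 mm high. Board 140 x 104 x 8 mm. Its x axis is roughly the pliers' (within 0.04 rad), towards the ring. Rear block x -53 to -35 mm (104 mm wide), front block x +44 to +70 mm (40 mm wide); the fingers go down between them beside the handles. Origin at table height, under the handles' grip place.
- pliers: Loose steel circlip pliers with black handles, about 0.25 kg, 200 mm long, lying flat on the rest; a steel C-ring (circlip) hangs on two pins under the jaw tips. x points from the pivot to the ring, z up; origin on the pivot's axis, level with the handles' underside. Squeezing the handles spreads the jaws and ring; a spring closes them again when let go.
- pliers_grip (a point): Midpoint between the handles where to squeeze them from above: 55 mm behind the pivot (pliers' frame x -55, y 0, z +7 mm), 41 mm above the table on the rest, near the balance point. Each handle is 12 mm wide, 14 mm high (z 0 to 14), x -102 to -28 mm; over the outsides here 62 mm relaxed (flared to the rear), 34 mm and parallel at the stop.
- ring_centre (a point): Centre of the spread ring's opening at mid thickness, where the spindle's axis has to pass; fixed in the pliers' frame at x +65.9, y 0, z -14 mm. The ring lies level, 4 mm thick and 4 mm wide, open towards the pivot; inside 34.4 mm wide relaxed (will not pass the spindle), 41 mm at the stop. Pin ends lie flush with its underside; far end x +98 relaxed, +88 spread.
- lever_left (a joint): Turn of each handle about the pivot, rad: 0 relaxed, 0.26 squeezed to the stop (ring fully spread; a hard grip can strain it to 0.28). Both turn alike. About 10 N on each handle at the grip place holds them at the stop.
- mallet: Bystander: turned wooden mallet standing on its head, 92 mm across, 212 mm high. Origin under its centre.
- glue_jar: Bystander: amber glass jar, 64 mm across, 85 mm high. Origin under its centre.
- scroll_block: Bystander: dark plain wood block 110 x 45 x 50 mm. Origin under its centre.
Not all that is in view belongs to the job. What is shaped like the spindle but purple or yellow is not meant.

How it is judged:
On the way, in this order (a step that is already met when the one before it is completed fails the run):
1. the cap lies flat on the hub around the spindle, let go (horizontal distance between cap and hub_seat below 0.004 m and z of cap in the frame of hub_seat below 0.002 m and angle between cap's own z axis and vertical below 0.06 rad and contact force between the fingers and cap below 0.1 N), for 0.2 s.
2. the pliers are lifted and squeezed, and the spread ring is above the spindle's end, round its axis (value of joint lever_left above 0.22 rad and z of ring_centre in the frame of groove above 0.012 m and horizontal distance between ring_centre and groove below 0.008 m), for 0.05 s.
At the end, for the whole second after the job is handed in: Cap flat on the hub (4 mm in plan, 2 mm in height). Pliers held and squeezed (lever over 0.22 rad), still, level within 0.08 rad; ring centre within 5 mm of the spindle's axis and 4.5 mm of the groove's mid height; pliers not resting on the cap (under 1.5 N) nor pushing on the spindle (under 5 N) (value of joint lever_left above 0.22 rad and horizontal distance between ring_centre and groove below 0.005 m and z of ring_centre in the frame of groove between -0.0045 and 0.0045 m and angle between pliers's own z axis and vertical below 0.08 rad and contact force between the fingers and pliers above 3 N and contact force between pliers and cap below 1.5 N and contact force between pliers and spindle below 5 N and linear speed of pliers below 0.02 m/s and horizontal distance between cap and hub_seat below 0.004 m and z of cap in the frame of hub_seat below 0.002 m and angle between cap's own z axis and vertical below 0.06 rad); the arm keeps its last pose, push and grip.
It fails at once if a bystander is moved by more than 30 mm (distance of any of mallet, glue_jar, scroll_block from where it was at the start of the episode above 0.03 m).
It also fails if it takes over 54 s, if anything falls off the work surface, if the arm or the gripper's body presses on something with over 40 N, if the wrist force passes 120 N, or if a joint passes its speed limit or range.

ROBOT

A 6-joint arm with a two-finger parallel gripper is mounted at the origin on the work surface. World frame = base frame: x ahead of the robot, y to its left, z up, the work surface at z = 0. Lengths are in m, angles in rad, forces in N, time in s.
With the tool pointing down it reaches from about 0.425 to 0.925 m from the base axis. Payload 12.5 kg.
Tool frame: the origin (TCP) lies at the very end of the fingers, on their centre line; the grasp point (between the pads) lies 19 mm behind it; z points along the fingers, y is the direction in which the jaws open and shut (so a half turn about z gives the same grasp; the last joint's range is limited). The gripper opens to 85 mm and grips with 20 to 120 N. Pads are 22 mm wide; open, the fingers measure 114 mm over their backs; the gripper's body (76 mm by 85 mm) begins 54 mm behind the grasp point. The pads swing forward as they close: fully open they stand 13 mm farther back than shut.
Start: joints at [1.223, 0.491, 1.559, -0, 1.092, -0.106], TCP at [0.15, 0.607, 0.231] pointing down, gripper open.
Joint ranges: [-3.1, 3.1], [-0.84, 2.19], [0.05, 2.79], [-1.13, 4.28], [0.06, 2.93], [-2.69, 2.69]. Speed limits (rad/s): [2.22, 2.22, 2.79, 3.14, 3.14, 3.14].

INTERFACE

Orientations are given as a 3x3 rotation matrix whose columns are the frame's x, y, z axes.
In Python, from workcell import ctrl gives the robot as it stands.
- The arm moves only by the shell command python3 -m inch 'ROWS' [FORCE]. ROWS is JSON, a list of rows, each an object with "slide": the shift along the tool's x, y, z in units of 50 mm (1.0 is 50 mm), a list of three; "rotation": the turn, a rotation vector about the tool's x, y, z in units of 8 degrees (1.0 is 8 degrees), a list of three; "gripper": the opening, from -1 (shut) to 1 (fully open), so that 0 is half open. In form: [{"slide": [tx, ty, tz], "rotation": [ax, ay, az], "gripper": gripper}, ...]. A call has 1 to 10 rows; each row shifts and turns the commanded pose from where the row before left it, along the tool's axes as they then stand; what a row does not reach is not made up. A row lasts 1/10 s, in which the tool goes at most 50 mm and 8.59 degrees, less where a joint would pass 70% of its speed; a pose out of reach is approached as far as the arm can. A call is refused whole if a number of a shift passes 1 or a number of a turn 1, either way. A call with a gripper value outside its range is refused whole. The fingers move at their own pace and stop on an object; FORCE is the grip in N (left out, the last holds). Time passes only in rows, so rows that do not move let the fingers close. It gives the time, the measured TCP pose, the force and the opening at its end, in the units of the state.
- ctrl.read_state(): the state, without advancing time (a new reading comes with each control period).
- ctrl.get_image(name): name is "scene" or "top" or "wrist"; returns a dict with "image" (420x560x3 uint8, blue, green, red), "fx", "fy", "cx", "cy" (pixels), "view" (4x4, takes a point from world to camera coordinates); the wrist camera has in their place "hand_eye" (4x4, takes a point from camera to tool coordinates, whose origin is the TCP and whose axes are the flange's). Camera axes: x right, y down, z forward; pixel columns grow to the right and rows downward; lengths in m; the calibration is good to about 2 mm. A picture is of the moment at which its call begins: read the wrist's pose just before it. There is no depth.
- ctrl.close_job(): hands the job in, once; it reports no verdict.
The state is a dict: "time": time; "q": joint angles; "qd": joint speeds; "effort": joint torques, N m; "position": TCP position; "eef_rot": TCP orientation; "contact_force": force on the tool from outside, world axes, zero at the start; "torque": the same for the moment, N m; "gripper_width": finger opening in m.
Only numpy, scipy, OpenCV 4.12 (cv2) and the standard library are available. Lean on these libraries where they do the work, as an engineer would, in place of code of your own. Each camera call takes 0.05 s, during which the arm holds its last target.

## Working session

There is one attempt and no reset: what is moved stays moved. The work goes in short steps, Python scripts to look and compute and a shell command to move; the robot and the scene stay as the last step left them, time stands still between calls to the robot, and variables do not carry over. Pictures are saved under pics/ and viewed, and the job is handed in when it is done.

```bash
mkdir -p pics; ls; python3 - <<'E'
from workcell import ctrl
import cv2,numpy as np
s=ctrl.read_state()
print(s)
for n in ["scene","top","wrist"]:
    d=ctrl.get_image(n); cv2.imwrite(f"pics/{n}0.png",d["image"])
    print(n,d["fx"],d["fy"],d["cx"],d["cy"],np.round(d.get("view",d.get("hand_eye")),4).tolist())
    np.save(f"{n}_T.npy",d["view"] if "view" in d else d["hand_eye"])
E
```

```text
pics
{'time': 0.0, 'q': array([ 1.22339703e+00,  4.91561574e-01,  1.55945847e+00, -1.36609119e-05,
        1.09171148e+00, -1.05593010e-01]), 'qd': array([-0.00024228,  0.00048715, -0.00167347,  0.00079431,  0.00185639,
       -0.00054525]), 'effort': array([-8.48106774e-04, -6.18434572e+01, -2.61588228e+01, -1.02386230e-04,
        4.19480421e-03,  1.90268401e-05]), 'position': array([0.1495574 , 0.60660228, 0.23072339]), 'eef_rot': array([[-9.70908521e-01,  2.39450418e-01, -3.76334733e-04],
       [ 2.39450689e-01,  9.70907932e-01, -1.07496556e-03],
       [ 1.07985425e-04, -1.13380684e-03, -9.99999351e-01]]), 'contact_force': array([ 0.0982899 ,  0.69654379, -0.3156548 ]), 'torque': array([ 0.01564029, -0.05239138,  0.03175334]), 'gripper_width': 0.08562595651942538}
scene 524.9135972742084 524.9135972742084 276.6618951159809 206.898509744526 [[-0.8978, 0.4402, 0.0175, 0.5112], [0.3004, 0.6408, -0.7064, -0.1086], [-0.3222, -0.629, -0.7076, 1.4105], [0.0, 0.0, 0.0, 1.0]]
top 409.057518562779 409.057518562779 279.7209183887874 205.32085230104465 [[-0.0004, -0.9999, 0.0122, 0.0088], [-0.9982, -0.0004, -0.0591, 0.5379], [0.0591, -0.0122, -0.9982, 1.0327], [0.0, 0.0, 0.0, 1.0]]
wrist 352.5769838202713 352.5769838202713 279.656407374822 205.30273156549512 [[0.0003, -0.9615, -0.2749, 0.0681], [1.0, 0.0003, 0.0001, 0.001], [-0.0, -0.2749, 0.9615, -0.1417], [0.0, 0.0, 0.0, 1.0]]
```

View pics/scene0.png

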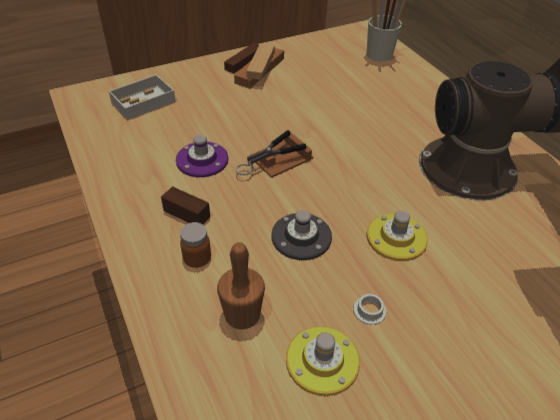

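View pics/top0.png

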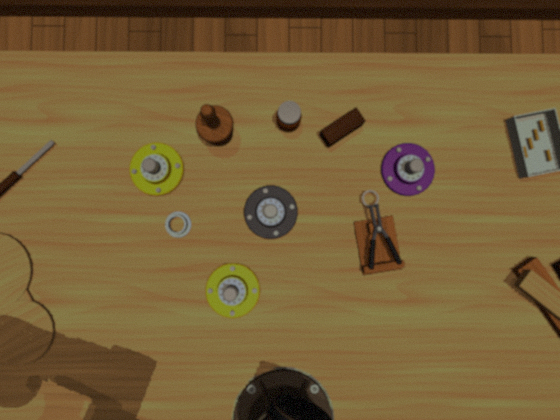

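View pics/wrist0.png

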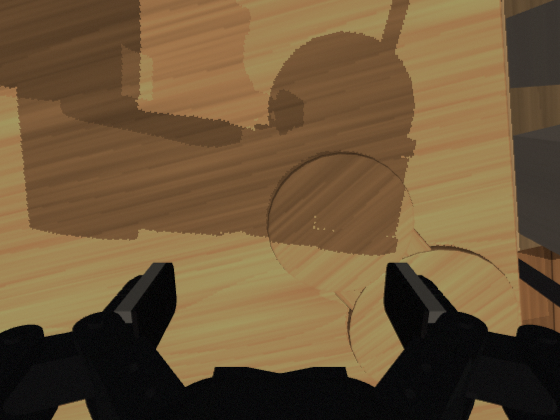

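Candidates for the spindle in the top picture: dark (271,211), yellow (157,168) and (233,290), purple (408,168). I choose the dark one. The only cap is the pale ring at (178,224), and the pliers are at (378,235) on the board. Close crops to check.

```bash
python3 - <<'E'
import cv2,numpy as np
t=cv2.imread("pics/top0.png");s=cv2.imread("pics/scene0.png")
def c(im,x,y,r,k): return cv2.resize(im[y-r:y+r,x-r:x+r],(390,390),interpolation=cv2.INTER_CUBIC)
a=np.hstack([c(t,271,211,32,0),c(t,178,224,32,0)])
cv2.imwrite("pics/crop1.png",a)
a=np.hstack([c(t,378,230,48,0),c(s,275,155,48,0)])
cv2.imwrite("pics/crop2.png",a)
a=np.hstack([c(s,302,230,36,0),c(s,370,308,36,0)])
cv2.imwrite("pics/crop3.png",a)
E
```

```text
(no output)
```

View pics/crop1.png

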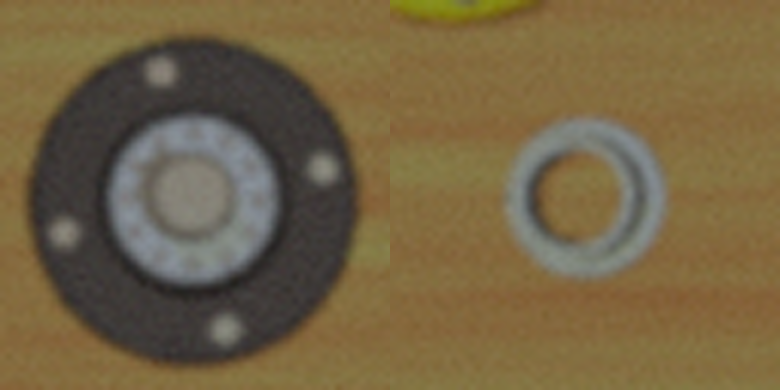

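View pics/crop2.png

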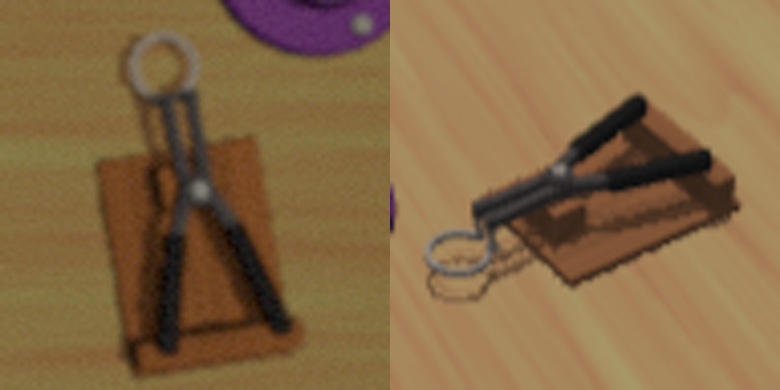

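View pics/crop3.png

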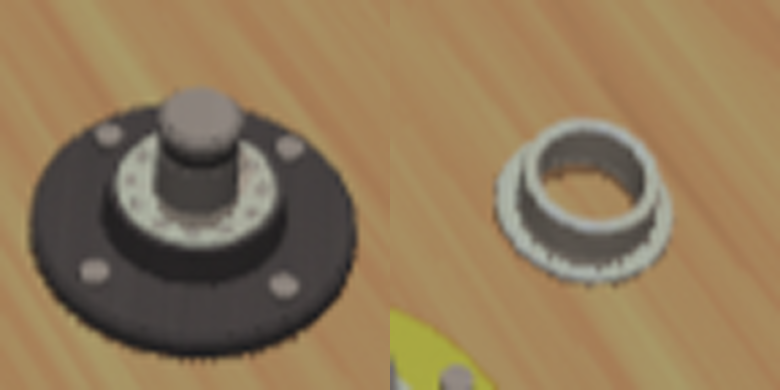

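The dark base with the bare stub, the flanged pale cap and the pliers (ring toward +x) are confirmed. Now I'll work out their positions.

```bash
cat > h.py <<'E'
import numpy as np,cv2
from workcell import ctrl
def cam(d,s=None):
    if "view" in d: M=np.linalg.inv(np.array(d["view"]))
    else:
        T=np.eye(4);T[:3,:3]=s["eef_rot"];T[:3,3]=s["position"];M=T@np.array(d["hand_eye"])
    return M,np.array([[d["fx"],0,d["cx"]],[0,d["fy"],d["cy"]],[0,0,1]])
def ray(C,u,v,z):
    M,K=C; r=M[:3,:3]@np.linalg.solve(K,[u,v,1.]); o=M[:3,3]; return o+r*(z-o[2])/r[2]
def proj(C,p):
    M,K=C; q=np.linalg.inv(M)@np.append(p,1); q=K@q[:3]; return q[:2]/q[2]
def grab(n,name):
    s=ctrl.read_state(); d=ctrl.get_image(n); cv2.imwrite(f"pics/{name}.png",d["image"]); return d["image"],cam(d,s),s
def blobs(mask,amin=20):
    n,l,st,c=cv2.connectedComponentsWithStats(mask.astype(np.uint8)); return [(st[i,4],*np.round(c[i],1),*st[i,:4]) for i in range(1,n) if st[i,4]>=amin],l
def fitcirc(C,cnt,z):
    "contour pixels -> plane z -> circle fit"
    P=np.array([ray(C,u,v,z)[:2] for u,v in cnt.reshape(-1,2)])
    A=np.c_[2*P,np.ones(len(P))]; x=np.linalg.lstsq(A,(P**2).sum(1),rcond=None)[0]
    return x[:2],np.sqrt(x[2]+x[:2]@x[:2])*2
E
python3 - <<'E'
from h import *
for n in ["top","scene"]:
    im,C,s=grab(n,n+"1")
    hsv=cv2.cvtColor(im,cv2.COLOR_BGR2HSV); H,S,V=[hsv[...,i].astype(int) for i in range(3)]
    wood=(S>95)
    grey=(S<95).astype(np.uint8)
    regs={"top":[("foot",(235,175,70,70),8),("cap",(160,206,36,36),3)],"scene":[("foot",(265,200,72,62),8),("cap",(350,288,40,38),3)]}[n]
    for nm,(x,y,w,h),z in regs:
        g=np.zeros_like(grey);g[y:y+h,x:x+w]=grey[y:y+h,x:x+w]
        cs,_=cv2.findContours(g,cv2.RETR_EXTERNAL,cv2.CHAIN_APPROX_NONE); c=max(cs,key=cv2.contourArea)
        print(n,nm,cv2.boundingRect(c),cv2.contourArea(c),[np.round(a,4) for a in fitcirc(C,c,z/1000)])
    if n=="top":
        for nm,u,v in [("stubtop",271-32+190/390*64,211-32+195/390*64),("bolt",330+201/390*96,182+190/390*96),("ring",330+163/390*96,182+66/390*96),("hL",330+168/390*96,182+345/390*96),("hR",330+283/390*96,182+325/390*96)]:
            z={"stubtop":.074,"bolt":.05,"ring":.022,"hL":.048,"hR":.048}[nm]; print(nm,np.round(ray(C,u,v,z),4))
        for a,b in [(98,160),(257,138),(297,343),(133,372)]:
            print("rest corner",np.round(ray(C,330+a/390*96,182+b/390*96,.008),4))
    else:
        for nm,a,b,z in [("ring",459,252,.020),("bolt",560,172,.05)]:
            print(nm,np.round(ray(C,227+(a-390)/390*96,107+b/390*96,z),4))
        a=302-36+200/390*72;b=230-36+112/390*72; print("stub top",np.round(ray(C,a,b,.074),4))
E
```

```text
top foot (244, 186, 53, 53) 2108.0 [array([0.5225, 0.0329]), np.float64(0.1337)]
top cap (164, 211, 28, 27) 547.5 [array([0.4905, 0.272 ]), np.float64(0.068)]
stubtop [0.5207 0.0326 0.074 ]
bolt [ 0.4778 -0.2381  0.05  ]
ring [ 0.5558 -0.2224  0.022 ]
hL [ 0.3837 -0.2171  0.048 ]
hR [ 0.3957 -0.2875  0.048 ]
rest corner [ 0.4969 -0.1835  0.008 ]
rest corner [ 0.5109 -0.2851  0.008 ]
rest corner [ 0.3812 -0.3083  0.008 ]
rest corner [ 0.3632 -0.2041  0.008 ]
scene foot (271, 210, 61, 50) 2205.5 [array([0.5225, 0.0331]), np.float64(0.1427)]
scene cap (353, 293, 34, 32) 768.5 [array([0.4888, 0.2699]), np.float64(0.0707)]
ring [ 0.5553 -0.2216  0.02  ]
bolt [ 0.4785 -0.2339  0.05  ]
stub top [0.5221 0.0333 0.074 ]
```

```bash
python3 -m inch '[{"slide":[-0.6,-0.35,0.14],"rotation":[0,0,0],"gripper":1},{"slide":[-0.6,-0.35,0.14],"rotation":[0,0,0],"gripper":1},{"slide":[-0.6,-0.35,0.14],"rotation":[0,0,0],"gripper":1},{"slide":[-0.6,-0.35,0.14],"rotation":[0,0,0],"gripper":1},{"slide":[-0.6,-0.35,0.14],"rotation":[0,0,0],"gripper":1},{"slide":[-0.6,-0.35,0.14],"rotation":[0,0,0],"gripper":1},{"slide":[-0.6,-0.35,0.14],"rotation":[0,0,0],"gripper":1}]'
python3 -m inch '[{"slide":[-0.6,-0.35,0.14],"rotation":[0,0,0],"gripper":1},{"slide":[-0.6,-0.35,0.14],"rotation":[0,0,0],"gripper":1},{"slide":[-0.6,-0.35,0.14],"rotation":[0,0,0],"gripper":1},{"slide":[-0.6,-0.35,0.14],"rotation":[0,0,0],"gripper":1},{"slide":[-0.6,-0.35,0.14],"rotation":[0,0,0],"gripper":1},{"slide":[-0.6,-0.35,0.14],"rotation":[0,0,0],"gripper":1},{"slide":[-0.4,-0.3,0.14],"rotation":[0,0,0],"gripper":1},{"slide":[0,0,0],"rotation":[0,0,0],"gripper":1},{"slide":[0,0,0],"rotation":[0,0,0],"gripper":1}]'
python3 - <<'E'
from h import *
im,C,s=grab("wrist","w1"); print(s["position"],s["eef_rot"])
E
```

```text
time: 0.95
position: [0.3251, 0.4366, 0.1821]
eef_rot: [[-0.971, 0.239, 0.0], [0.239, 0.971, 0.0], [-0.0, 0.0, -1.0]]
contact_force: [1.2, -0.0, 0.7]
gripper_width: 0.0851
time: 1.85
position: [0.4896, 0.273, 0.1331]
eef_rot: [[-0.971, 0.241, -0.001], [0.241, 0.971, -0.0], [0.001, -0.0, -1.0]]
contact_force: [-0.3, -0.0, 0.5]
gripper_width: 0.0852
[0.48956357 0.27303401 0.13314911] [[-9.70619753e-01  2.40617824e-01 -5.98116789e-04]
 [ 2.40617890e-01  9.70619920e-01 -3.89168513e-05]
 [ 5.71179982e-04 -1.81691064e-04 -9.99999820e-01]]
```

View pics/w1.png

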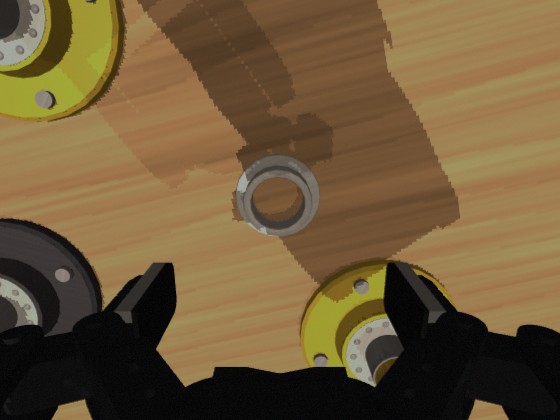

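Cap is at (278,196) in the wrist view, near the expected place. I'll fit it.

```bash
cat >> h.py <<'E'
def greycirc(im,C,x,y,w,h,z,smax=80,vmin=0,inner=False):
    hsv=cv2.cvtColor(im,cv2.COLOR_BGR2HSV); g=((hsv[...,1]<smax)&(hsv[...,2]>=vmin)).astype(np.uint8)
    m=np.zeros_like(g); m[y:y+h,x:x+w]=g[y:y+h,x:x+w]
    cs,_=cv2.findContours(m,cv2.RETR_EXTERNAL,cv2.CHAIN_APPROX_NONE); c=max(cs,key=cv2.contourArea)
    return fitcirc(C,c,z),cv2.boundingRect(c)
E
python3 - <<'E'
from h import *
im=cv2.imread("pics/w1.png"); 
s=ctrl.read_state(); d=ctrl.get_image("wrist"); C=cam(d,s)
hsv=cv2.cvtColor(im,cv2.COLOR_BGR2HSV); print(hsv[196,215:345:4,1])
for sm in (60,75,90): print(greycirc(im,C,215,140,120,110,.003,sm))
E
```

```text
[124 121 123 123 120 136  42  44  43  43 137 138 140 139 136 139 135 139
 138 136 137 141  59  41  44  42  43 139 139 137 140 139 137]
((array([0.49125675, 0.27230915]), np.float64(0.06588910323066353)), (236, 155, 84, 81))
((array([0.49122826, 0.27228432]), np.float64(0.06609450581059059)), (236, 155, 84, 81))
((array([0.49125884, 0.27233347]), np.float64(0.0664436841773369)), (236, 154, 84, 83))
```

```bash
python3 -m inch '[{"slide":[-0.035,0,0.4],"rotation":[0,0,0],"gripper":1},{"slide":[0,0,0.5],"rotation":[0,0,0],"gripper":1},{"slide":[0,0,0.5],"rotation":[0,0,0],"gripper":1},{"slide":[0,0,0.5],"rotation":[0,0,0],"gripper":1},{"slide":[0,0,0.4],"rotation":[0,0,0],"gripper":1},{"slide":[0,0,0.26],"rotation":[0,0,0],"gripper":1},{"slide":[0,0,0],"rotation":[0,0,0],"gripper":1}]' 30
python3 -m inch '[{"slide":[0,0,0],"rotation":[0,0,0],"gripper":0},{"slide":[0,0,0],"rotation":[0,0,0],"gripper":0},{"slide":[0,0,0],"rotation":[0,0,0],"gripper":0},{"slide":[0,0,0],"rotation":[0,0,0],"gripper":0},{"slide":[0,0,0],"rotation":[0,0,0],"gripper":-0.2},{"slide":[0,0,0],"rotation":[0,0,0],"gripper":-0.2}]' 30
python3 - <<'E'
from h import *
im,C,s=grab("wrist","w2")
E
```

```text
time: 2.65
position: [0.4904, 0.2733, 0.0043]
eef_rot: [[-0.971, 0.238, -0.002], [0.238, 0.971, -0.001], [0.002, -0.001, -1.0]]
contact_force: [0.6, 0.8, 0.6]
gripper_width: 0.0855
time: 3.25
position: [0.4917, 0.2731, 0.0067]
eef_rot: [[-0.971, 0.239, 0.002], [0.239, 0.971, 0.001], [-0.001, 0.001, -1.0]]
contact_force: [-1.9, -0.2, 6.4]
gripper_width: 0.0504
```

View pics/w2.png

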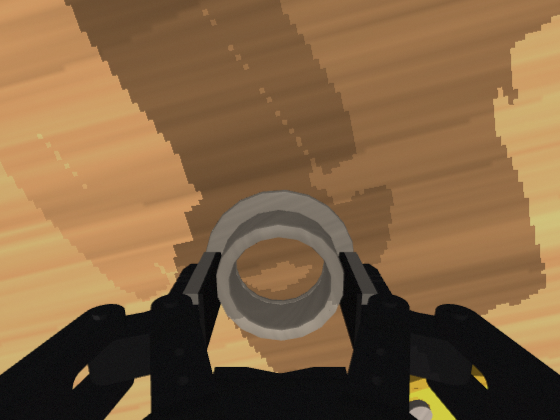

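```bash
python3 -m inch '[{"slide":[0,0,-0.1],"rotation":[0,0,0],"gripper":-0.2},{"slide":[0,0,-0.4],"rotation":[0,0,0],"gripper":-0.2},{"slide":[0,0,-0.5],"rotation":[0,0,0],"gripper":-0.2},{"slide":[0,0,-0.5],"rotation":[0,0,0],"gripper":-0.2},{"slide":[0,0,-0.5],"rotation":[0,0,0],"gripper":-0.2},{"slide":[0,0,-0.4],"rotation":[0,0,0],"gripper":-0.2},{"slide":[0,0,0],"rotation":[0,0,0],"gripper":-0.2},{"slide":[0,0,0],"rotation":[0,0,0],"gripper":-0.2}]' 30
python3 - <<'E'
from h import *
im,C,s=grab("wrist","w3"); print(s["position"])
E
```

```text
time: 4.1
position: [0.4913, 0.2727, 0.1255]
eef_rot: [[-0.971, 0.24, 0.001], [0.24, 0.971, 0.0], [-0.001, 0.001, -1.0]]
contact_force: [-0.4, 0.6, -1.0]
gripper_width: 0.05
[0.49126297 0.27274806 0.12549488]
```

View pics/w3.png

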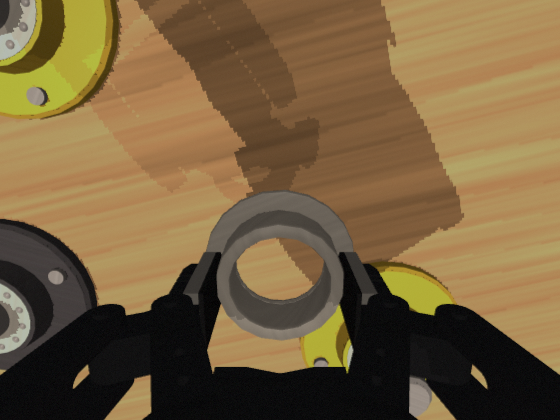

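```bash
python3 -m inch '[{"slide":[-0.11,-0.3,0],"rotation":[0,0,0],"gripper":-0.2},{"slide":[-0.11,-0.4,0],"rotation":[0,0,0],"gripper":-0.2},{"slide":[-0.11,-0.4,0],"rotation":[0,0,0],"gripper":-0.2},{"slide":[-0.11,-0.4,0],"rotation":[0,0,0],"gripper":-0.2},{"slide":[-0.11,-0.4,0],"rotation":[0,0,0],"gripper":-0.2},{"slide":[-0.11,-0.4,0],"rotation":[0,0,0],"gripper":-0.2},{"slide":[-0.11,-0.3,0],"rotation":[0,0,0],"gripper":-0.2},{"slide":[0,0,0],"rotation":[0,0,0],"gripper":-0.2},{"slide":[0,0,0],"rotation":[0,0,0],"gripper":-0.2}]' 30
python3 - <<'E'
from h import *
im,C,s=grab("wrist","w4"); print(s["position"])
np.savez("w4.npz",im=im,M=C[0],K=C[1])
E
```

```text
time: 5.05
position: [0.4974, 0.1368, 0.1247]
eef_rot: [[-0.971, 0.241, -0.001], [0.241, 0.971, -0.0], [0.001, -0.0, -1.0]]
contact_force: [0.0, 0.8, -0.7]
gripper_width: 0.0499
[0.49738128 0.13683457 0.12471029]
```

View pics/w4.png

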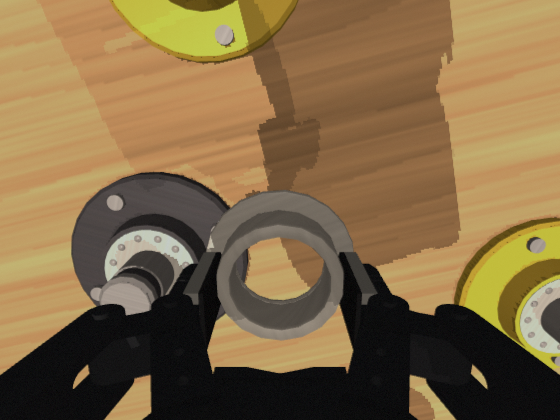

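```bash
python3 -m inch '[{"slide":[-0.32,-0.24,0],"rotation":[0,0,0],"gripper":-0.2},{"slide":[-0.32,-0.24,0],"rotation":[0,0,0],"gripper":-0.2},{"slide":[-0.32,-0.24,0],"rotation":[0,0,0],"gripper":-0.2},{"slide":[-0.32,-0.24,0],"rotation":[0,0,0],"gripper":-0.2},{"slide":[-0.32,-0.24,0],"rotation":[0,0,0],"gripper":-0.2},{"slide":[-0.32,-0.24,0],"rotation":[0,0,0],"gripper":-0.2},{"slide":[-0.32,-0.24,0],"rotation":[0,0,0],"gripper":-0.2},{"slide":[-0.32,-0.2,0],"rotation":[0,0,0],"gripper":-0.2},{"slide":[0,0,0],"rotation":[0,0,0],"gripper":-0.2},{"slide":[0,0,0],"rotation":[0,0,0],"gripper":-0.2}]' 30
python3 - <<'E'
from h import *
im,C,s=grab("wrist","w5"); print(s["position"])
np.savez("w5.npz",im=im,M=C[0],K=C[1])
E
```

```text
time: 6.1
position: [0.5993, 0.015, 0.125]
eef_rot: [[-0.971, 0.24, -0.001], [0.24, 0.971, 0.0], [0.001, 0.0, -1.0]]
contact_force: [-0.2, 0.2, -1.3]
gripper_width: 0.0501
[0.59933738 0.01501318 0.12497229]
```

View pics/w5.png

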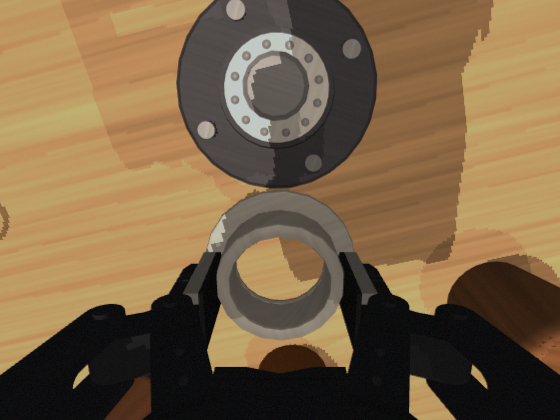

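```bash
python3 - <<'E'
from h import *
d=np.load("w5.npz"); im=d["im"];C=(d["M"],d["K"])
print(greycirc(im,C,150,0,260,188,.010,100))
g=cv2.cvtColor(im,cv2.COLOR_BGR2GRAY)
hc=cv2.HoughCircles(g[30:140,215:345],cv2.HOUGH_GRADIENT_ALT,1,5,param1=60,param2=0.5,minRadius=22,maxRadius=60); 
if hc is not None:
    for c in hc.reshape(-1,3)[:8]:
        u,v=c[0]+215,c[1]+30; print(u,v,c[2],"z74",ray(C,u,v,.071)[:2].round(4),"z30",ray(C,u,v,.03)[:2].round(4))
# cap hole / collar in tool
hc=cv2.HoughCircles(g[180:350,200:360],cv2.HOUGH_GRADIENT_ALT,1,5,param1=60,param2=0.4,minRadius=35,maxRadius=85)
if hc is not None:
    for c in hc.reshape(-1,3)[:8]:
        print("cap",c[0]+200,c[1]+180,c[2])
cv2.imwrite("pics/c5.png",cv2.resize(im[20:150,205:345],None,fx=4,fy=4))
E
```

```text
((array([0.52657826, 0.03169835]), np.float64(0.13421097417944475)), (176, 0, 201, 188))
276.0 88.0 30.908512 z74 [0.5248 0.0325] z30 [0.523  0.0325]
286.0 68.0 44.29629 z74 [0.5165 0.0399] z30 [0.5129 0.0415]
276.0 88.0 52.977627 z74 [0.5248 0.0325] z30 [0.523  0.0325]
251.0 100.0 30.279085 z74 [0.5275 0.0181] z30 [0.5262 0.0151]
cap 277.0 268.0 62.335533
cap 279.0 282.0 49.858013
cap 282.0 327.0 72.5714
cap 268.0 277.0 53.315216
cap 314.0 258.0 72.13573
cap 268.0 277.0 72.41785
cap 314.0 278.0 72.07926
cap 247.0 251.0 71.8351
```

View pics/c5.png

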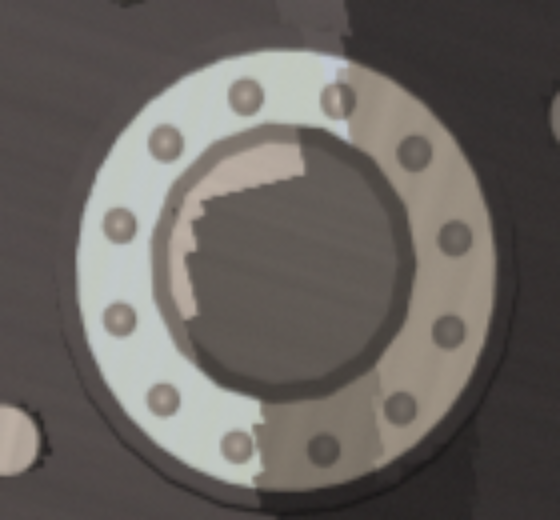

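```bash
python3 - <<'E'
from h import *
d=np.load("w5.npz"); C=(d["M"],d["K"])
for z,P in [(.071,[(152,263),(415,263),(283,125),(283,402)]),(.030,[(76,270),(496,270),(286,48),(286,492)])]:
    R=np.array([ray(C,205+u/4-.37,20+v/4-.37,z)[:2] for u,v in P]); 
    print(z,R.round(4).tolist(),"mid",((R[0]+R[1])/2).round(4),((R[2]+R[3])/2).round(4),np.linalg.norm(R[0]-R[1]),np.linalg.norm(R[2]-R[3]))
# hub pale top by mask
im=d["im"]; hsv=cv2.cvtColor(im,cv2.COLOR_BGR2HSV)
m=((hsv[...,2]>105)).astype(np.uint8); mm=np.zeros_like(m); mm[30:146,222:332]=m[30:146,222:332]
mm=cv2.morphologyEx(mm,cv2.MORPH_CLOSE,np.ones((5,5)))
cs,_=cv2.findContours(mm,cv2.RETR_EXTERNAL,cv2.CHAIN_APPROX_NONE); c=cv2.convexHull(max(cs,key=cv2.contourArea))
print("hub",cv2.boundingRect(c),fitcirc(C,c,.03))
# top image hub
im=cv2.imread("pics/top0.png")
dd=ctrl.get_image("top"); T=cam(dd)
hsv=cv2.cvtColor(im,cv2.COLOR_BGR2HSV); m=(hsv[...,2]>120).astype(np.uint8); mm=np.zeros_like(m); mm[193:228,252:288]=m[193:228,252:288]
cs,_=cv2.findContours(mm,cv2.RETR_EXTERNAL,cv2.CHAIN_APPROX_NONE); c=max(cs,key=cv2.contourArea); print("tophub",cv2.boundingRect(c),fitcirc(T,c,.03))
# collar in wrist, held; bottom hole
E
```

```text
0.071 [[0.5193, 0.0158], [0.5276, 0.0493], [0.5072, 0.0366], [0.5407, 0.0282]] mid [0.5235 0.0325] [0.524  0.0324] 0.03459105281552056 0.03456422427089739
0.03 [[0.5145, 0.0002], [0.5305, 0.0652], [0.4912, 0.0405], [0.5564, 0.0242]] mid [0.5225 0.0327] [0.5238 0.0324] 0.06690101016505692 0.06724061270821739
hub (224, 32, 105, 110) (array([0.52367653, 0.03222748]), np.float64(0.0668567162488668))
tophub (258, 199, 26, 26) (array([0.52205303, 0.03316957]), np.float64(0.06263979960249572))
```

```bash
python3 - <<'E'
from h import *
d=np.load("w5.npz"); im=d["im"]
cv2.imwrite("pics/c5b.png",cv2.resize(im[180:350,195:365],None,fx=4,fy=3.5))
E
```

```text
(no output)
```

View pics/c5b.png

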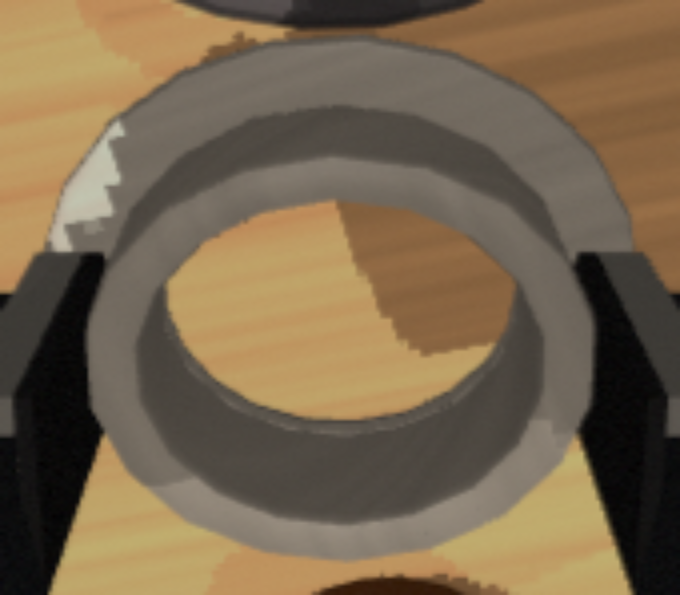

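```bash
python3 - <<'E'
from h import *
d=np.load("w5.npz"); C=(d["M"],d["K"])
s=ctrl.read_state();R=np.array(s["eef_rot"]);p=s["position"];print(p)
for dz in (.0155,.0173,.019):
    P=[(87,355),(594,355),(340,155),(345,558)]
    X=[R.T@(ray(C,195+u/4,180+v/3.5,p[2]+dz)-p) for u,v in P]
    print(dz,np.round(X,4).tolist(),"ctr x",(X[2][0]+X[3][0])/2,"dia",X[2][0]-X[3][0],"y",(X[0][1]+X[1][1])/2,X[1][1]-X[0][1])
E
```

```text
[0.598984   0.01570212 0.12518081]
0.0155 [[0.0003, -0.0245, -0.0155], [0.0002, 0.0257, -0.0155], [0.0242, 0.0006, -0.0155], [-0.0265, 0.0011, -0.0155]] ctr x -0.0011831210118466197 dia 0.050687169455431204 y 0.0005946838088313512 0.05019266109992356
0.0173 [[0.0012, -0.0241, -0.0173], [0.0012, 0.0253, -0.0173], [0.0248, 0.0006, -0.0173], [-0.0252, 0.001, -0.0173]] ctr x -0.00020030816129128562 dia 0.049963071184238345 y 0.0005926780304938428 0.04947562719332556
0.019 [[0.0022, -0.0238, -0.019], [0.0021, 0.025, -0.019], [0.0254, 0.0006, -0.019], [-0.0239, 0.001, -0.019]] ctr x 0.0007279039753442986 dia 0.04927920059477833 y 0.0005907836842861756 0.04879842850376076
```

```bash
python3 -m inch '[{"slide":[0.2,-0.036,0],"rotation":[0,0,0],"gripper":-0.2},{"slide":[0.4,0,0],"rotation":[0,0,0],"gripper":-0.2},{"slide":[0.4,0,0],"rotation":[0,0,0],"gripper":-0.2},{"slide":[0.4,0,0],"rotation":[0,0,0],"gripper":-0.2},{"slide":[0.155,0,0],"rotation":[0,0,0],"gripper":-0.2},{"slide":[0,0,0.3],"rotation":[0,0,0],"gripper":-0.2},{"slide":[0,0,0.3],"rotation":[0,0,0],"gripper":-0.2},{"slide":[0,0,0.2],"rotation":[0,0,0],"gripper":-0.2},{"slide":[0,0,0],"rotation":[0,0,0],"gripper":-0.2},{"slide":[0,0,0],"rotation":[0,0,0],"gripper":-0.2}]' 30
python3 - <<'E'
from h import *
im,C,s=grab("wrist","w6"); print(s["position"])
np.savez("w6.npz",im=im,M=C[0],K=C[1])
a=cv2.resize(im[170:350,185:375],None,fx=4,fy=3.3); cv2.imwrite("pics/c6.png",a)
E
```

```text
time: 7.2
position: [0.5236, 0.0324, 0.0855]
eef_rot: [[-0.971, 0.239, -0.0], [0.239, 0.971, 0.0], [0.0, 0.0, -1.0]]
contact_force: [-0.2, 0.3, -1.3]
gripper_width: 0.0502
[0.5235946  0.03235618 0.08546004]
```

View pics/c6.png

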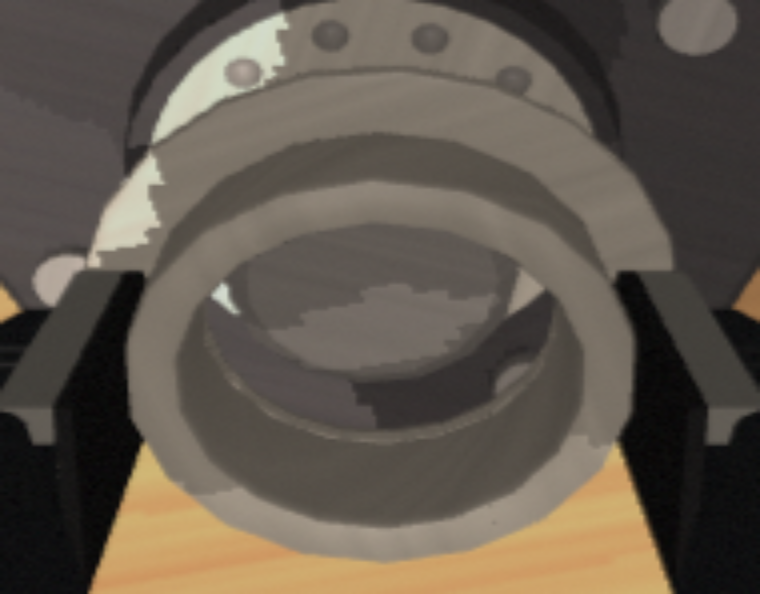

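```bash
python3 - <<'E'
from h import *
d=np.load("w6.npz"); C=(d["M"],d["K"])
s=ctrl.read_state();R=np.array(s["eef_rot"]);p=s["position"]
f=lambda u,v,z:(R.T@(ray(C,185+u/4,170+v/3.3,z)-p)).round(4)
print("stub rear",f(375,380,.071),f(375,372,.074)," hole rear",f(378,440,p[2]-.0067), "stub L/R",f(240,290,.072),f(515,290,.072))
print("hole L/R", f(205,330,p[2]-.0067),f(556,330,p[2]-.0067))
E
```

```text
stub rear [-0.0173  0.0005  0.0147] [-0.0143  0.0005  0.0117]  hole rear [-0.0225  0.0009  0.0067] stub L/R [-0.0022 -0.0156  0.0137] [-0.0022  0.0173  0.0137]
hole L/R [-0.0051 -0.019   0.0067] [-0.0051  0.0214  0.0067]
```

```bash
python3 -m inch '[{"slide":[0.024,0,0],"rotation":[0,0,0],"gripper":-0.2},{"slide":[0,0,0.1],"rotation":[0,0,0],"gripper":-0.2},{"slide":[0,0,0.1],"rotation":[0,0,0],"gripper":-0.2},{"slide":[0,0,0.1],"rotation":[0,0,0],"gripper":-0.2},{"slide":[0,0,0.1],"rotation":[0,0,0],"gripper":-0.2},{"slide":[0,0,0],"rotation":[0,0,0],"gripper":-0.2},{"slide":[0,0,0],"rotation":[0,0,0],"gripper":-0.2}]' 30
```

```text
time: 7.95
position: [0.5222, 0.0326, 0.0651]
eef_rot: [[-0.971, 0.239, -0.0], [0.239, 0.971, 0.0], [0.0, 0.0, -1.0]]
contact_force: [0.3, -0.7, -1.6]
gripper_width: 0.0503
```

```bash
python3 -m inch '[{"slide":[0,0,0.1],"rotation":[0,0,0],"gripper":-0.2},{"slide":[0,0,0.1],"rotation":[0,0,0],"gripper":-0.2},{"slide":[0,0,0.1],"rotation":[0,0,0],"gripper":-0.2},{"slide":[0,0,0.1],"rotation":[0,0,0],"gripper":-0.2},{"slide":[0,0,0.08],"rotation":[0,0,0],"gripper":-0.2},{"slide":[0,0,0],"rotation":[0,0,0],"gripper":-0.2}]' 30
python3 -m inch '[{"slide":[0,0,0.04],"rotation":[0,0,0],"gripper":-0.2},{"slide":[0,0,0.03],"rotation":[0,0,0],"gripper":-0.2},{"slide":[0,0,0],"rotation":[0,0,0],"gripper":-0.2}]' 30
```

```text
time: 8.55
position: [0.522, 0.0326, 0.0407]
eef_rot: [[-0.971, 0.239, -0.001], [0.239, 0.971, 0.0], [0.001, -0.0, -1.0]]
contact_force: [0.2, 0.5, -0.4]
gripper_width: 0.0502
time: 8.85
position: [0.5223, 0.0326, 0.0377]
eef_rot: [[-0.971, 0.24, 0.0], [0.24, 0.971, 0.0], [-0.0, 0.0, -1.0]]
contact_force: [-0.7, 0.9, -0.6]
gripper_width: 0.05
```

```bash
python3 -m inch '[{"slide":[0,0,0.02],"rotation":[0,0,0],"gripper":-0.2},{"slide":[0,0,0],"rotation":[0,0,0],"gripper":-0.2},{"slide":[0,0,0],"rotation":[0,0,0],"gripper":0.3},{"slide":[0,0,0],"rotation":[0,0,0],"gripper":0.6},{"slide":[0,0,0],"rotation":[0,0,0],"gripper":1},{"slide":[0,0,0],"rotation":[0,0,0],"gripper":1},{"slide":[0,0,0],"rotation":[0,0,0],"gripper":1}]' 30
python3 -m inch '[{"slide":[0,0,-0.2],"rotation":[0,0,0],"gripper":1},{"slide":[0,0,-0.4],"rotation":[0,0,0],"gripper":1},{"slide":[0,0,-0.5],"rotation":[0,0,0],"gripper":1},{"slide":[0,0,-0.5],"rotation":[0,0,0],"gripper":1},{"slide":[0,0,-0.5],"rotation":[0,0,0],"gripper":1},{"slide":[0,0,0],"rotation":[0,0,0],"gripper":1}]' 30
python3 - <<'E'
from h import *
im,C,s=grab("wrist","w7"); print(s["position"])
np.savez("w7.npz",im=im,M=C[0],K=C[1])
im2,C,s=grab("scene","s7"); 
cv2.imwrite("pics/c7.png",np.hstack([im[100:350,140:420],cv2.resize(im2[190:270,260:350],(281,250))[:,:280]]))
E
```

```text
time: 9.55
position: [0.5223, 0.0326, 0.0368]
eef_rot: [[-0.971, 0.239, 0.0], [0.239, 0.971, 0.0], [-0.0, 0.0, -1.0]]
contact_force: [0.0, 0.8, -0.3]
gripper_width: 0.0851
time: 10.15
position: [0.5235, 0.0326, 0.1453]
eef_rot: [[-0.971, 0.239, 0.006], [0.239, 0.971, -0.0], [-0.005, 0.001, -1.0]]
contact_force: [-0.2, 0.2, -1.0]
gripper_width: 0.0855
[0.52348179 0.03259079 0.14531425]
```

View pics/c7.png

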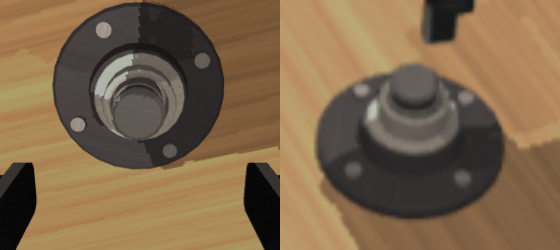

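Cap seated flat (the wrist view shows the stub at about (279,212) with collar and flange even around it). Now I turn so that the camera is on the ring side.

```bash
python3 -m inch '[{"slide":[0,0,0],"rotation":[0,0,0.98],"gripper":1},{"slide":[0,0,0],"rotation":[0,0,0.98],"gripper":1},{"slide":[0,0,0],"rotation":[0,0,0.98],"gripper":1},{"slide":[0,0,0],"rotation":[0,0,0.98],"gripper":1},{"slide":[0,0,0],"rotation":[0,0,0.98],"gripper":1},{"slide":[0,0,0],"rotation":[0,0,0.98],"gripper":1},{"slide":[0,0,0],"rotation":[0,0,0.98],"gripper":1},{"slide":[0,0,0],"rotation":[0,0,0.98],"gripper":1},{"slide":[0,0,0],"rotation":[0,0,0.98],"gripper":1},{"slide":[0,0,0],"rotation":[0,0,0.98],"gripper":1}]' 30
python3 -m inch '[{"slide":[0,0,0],"rotation":[0,0,0.98],"gripper":1},{"slide":[0,0,0],"rotation":[0,0,0.98],"gripper":1},{"slide":[0,0,0],"rotation":[0,0,0.98],"gripper":1},{"slide":[0,0,0],"rotation":[0,0,0.98],"gripper":1},{"slide":[0,0,0],"rotation":[0,0,0.98],"gripper":1},{"slide":[0,0,0],"rotation":[0,0,0.98],"gripper":1},{"slide":[0,0,0],"rotation":[0,0,0.98],"gripper":1},{"slide":[0,0,0],"rotation":[0,0,0.98],"gripper":1},{"slide":[0,0,0],"rotation":[0,0,0.98],"gripper":1},{"slide":[0,0,0],"rotation":[0,0,0.98],"gripper":1}]' 30
python3 - <<'E'
from h import *
im,C,s=grab("wrist","w8"); print(s["position"],s["q"].round(3),s["eef_rot"].round(4).tolist())
R=s["eef_rot"];t=np.array([.424,-.246,.14])
print("to grip above, units",(R.T@(t-s["position"])/.05).round(3))
np.savez("w8.npz",im=im,M=C[0],K=C[1])
d=np.load("w7.npz");C7=(d["M"],d["K"])
cv2.imwrite("pics/c8.png",np.hstack([cv2.resize(d["im"][160:250,230:330],None,fx=4,fy=4),cv2.resize(im[160:250,230:330],None,fx=4,fy=4)]))
E
```

```text
time: 11.25
position: [0.5218, 0.0326, 0.1408]
eef_rot: [[0.045, 0.999, -0.002], [0.999, -0.045, 0.0], [0.0, -0.002, -1.0]]
contact_force: [0.0, 0.7, 0.2]
gripper_width: 0.0853
time: 12.25
position: [0.5218, 0.0326, 0.1408]
eef_rot: [[0.988, 0.157, -0.002], [0.157, -0.988, 0.0], [-0.002, -0.0, -1.0]]
contact_force: [0.1, -1.7, -0.2]
gripper_width: 0.0852
[0.52178866 0.03264642 0.14081008] [-0.064  0.466  1.905  0.     0.773  1.349] [[0.9876, 0.1569, -0.0019], [0.1569, -0.9876, 0.0002], [-0.0018, -0.0005, -1.0]]
to grip above, units [-2.806  5.197  0.019]
```

View pics/c8.png

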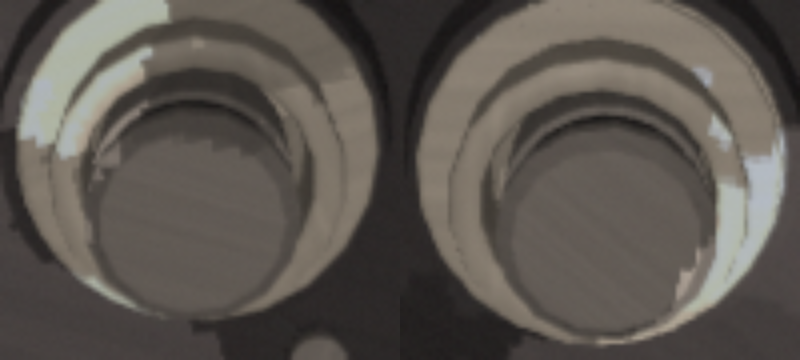

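View pics/w8.png

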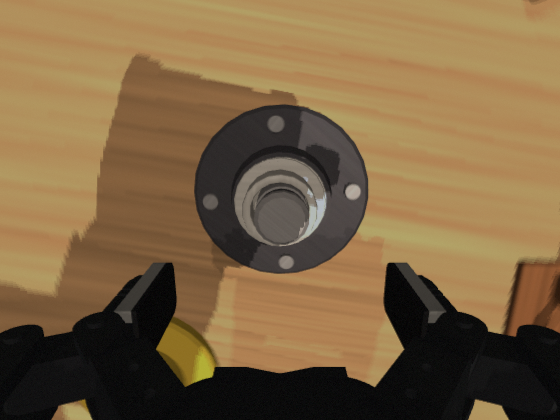

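```bash
python3 - <<'E'
from h import *
for n,u,v in [("w7",195.5,222),("w8",206,240)]:
    d=np.load(n+".npz"); print(n,ray((d["M"],d["K"]),230+u/4-.4,160+v/4-.4,.074).round(4))
E
python3 -m inch '[{"slide":[-0.28,0.52,0],"rotation":[0,0,-0.1],"gripper":1},{"slide":[-0.28,0.52,0],"rotation":[0,0,0],"gripper":1},{"slide":[-0.28,0.52,0],"rotation":[0,0,0],"gripper":1},{"slide":[-0.28,0.52,0],"rotation":[0,0,0],"gripper":1},{"slide":[-0.28,0.52,0],"rotation":[0,0,0],"gripper":1},{"slide":[-0.28,0.52,0],"rotation":[0,0,0],"gripper":1},{"slide":[-0.28,0.52,0],"rotation":[0,0,0],"gripper":1},{"slide":[-0.28,0.52,0],"rotation":[0,0,0],"gripper":1},{"slide":[-0.28,0.52,0],"rotation":[0,0,0],"gripper":1},{"slide":[-0.28,0.52,0],"rotation":[0,0,0],"gripper":1}]' 30
python3 -m inch '[{"slide":[0,0,0],"rotation":[0,0,0],"gripper":1},{"slide":[0,0,0],"rotation":[0,0,0],"gripper":1}]' 30
python3 - <<'E'
from h import *
im,C,s=grab("wrist","w9"); print(s["position"],s["eef_rot"].round(4).tolist())
np.savez("w9.npz",im=im,M=C[0],K=C[1])
E
```

```text
w7 [0.5232 0.033  0.074 ]
w8 [0.5245 0.0324 0.074 ]
time: 13.3
position: [0.429, -0.2488, 0.1411]
eef_rot: [[0.984, 0.179, -0.001], [0.179, -0.984, 0.001], [-0.001, -0.001, -1.0]]
contact_force: [-0.2, 0.2, -0.4]
gripper_width: 0.0858
time: 13.5
position: [0.4294, -0.2479, 0.1411]
eef_rot: [[0.984, 0.177, -0.001], [0.177, -0.984, 0.001], [-0.001, -0.001, -1.0]]
contact_force: [1.3, -0.4, 0.8]
gripper_width: 0.0854
[ 0.42936069 -0.24792482  0.14109722] [[0.9843, 0.1765, -0.0011], [0.1765, -0.9843, 0.0011], [-0.0009, -0.0013, -1.0]]
```

View pics/w9.png

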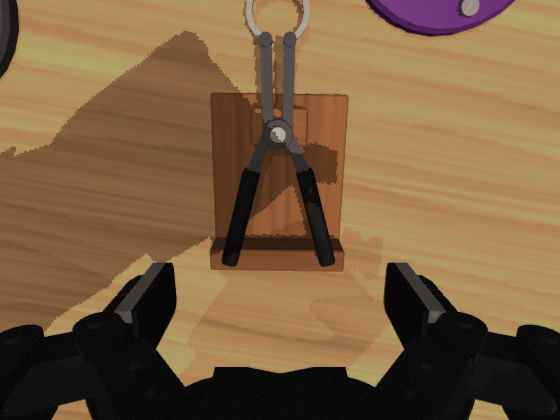

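```bash
python3 - <<'E'
from h import *
d=np.load("w9.npz");C=(d["M"],d["K"]);s=ctrl.read_state();R=s["eef_rot"];p=s["position"]
b=ray(C,278,133,.049);h=(ray(C,231,262,.048)+ray(C,326,261,.048))/2;k=(ray(C,265,39,.048)+ray(C,290,39,.048))/2
for n,q in (("bolt",b),("hend",h),("pins",k)): print(n,q.round(4),(R.T@(q-p)).round(4))
a=k-h;y=np.arctan2(a[1],a[0]);print("yaw",y,"tool yaw",np.arctan2(R[1,0],R[0,0]))
g=b-.055*np.array([np.cos(y),np.sin(y),0]);print("grip",g.round(4),"delta units",(R.T@(g-p)/.05).round(3))
cv2.imwrite("pics/c9.png",cv2.resize(d["im"][0:280,200:360],None,fx=2.1,fy=2.1))
E
```

```text
bolt [ 0.482 -0.237  0.049] [ 0.0534 -0.0008  0.0922]
hend [ 0.3917 -0.2535  0.048 ] [-0.0384 -0.0006  0.0933]
pins [ 0.5373 -0.2269  0.048 ] [ 0.1096 -0.001   0.0932]
yaw 0.18083854753111694 tool yaw 0.1781513773917036
grip [ 0.4278 -0.2469  0.049 ] delta units [-0.032 -0.013  1.845]
```

View pics/c9.png

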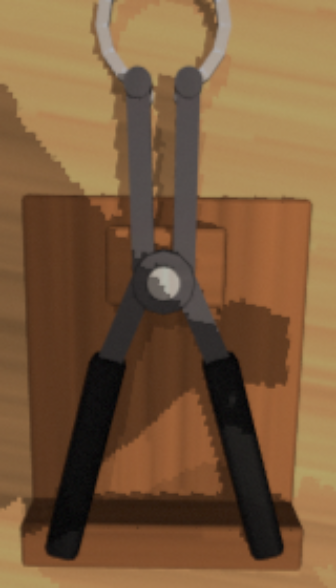

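```bash
python3 -m inch '[{"slide":[-0.04,-0.01,0.4],"rotation":[0,0,0],"gripper":1},{"slide":[0,0,0.5],"rotation":[0,0,0],"gripper":1},{"slide":[0,0,0.5],"rotation":[0,0,0],"gripper":1},{"slide":[0,0,0.5],"rotation":[0,0,0],"gripper":1},{"slide":[0,0,0.35],"rotation":[0,0,0],"gripper":1},{"slide":[0,0,0.17],"rotation":[0,0,0],"gripper":1},{"slide":[0,0,0],"rotation":[0,0,0],"gripper":1}]' 40
python3 - <<'E'
from h import *
im,C,s=grab("wrist","w10"); print(s["position"])
E
```

```text
time: 14.25
position: [0.4277, -0.2468, 0.02]
eef_rot: [[0.984, 0.178, -0.002], [0.178, -0.984, 0.001], [-0.001, -0.002, -1.0]]
contact_force: [0.0, 0.8, -0.3]
gripper_width: 0.0853
[ 0.42773257 -0.24675274  0.01996545]
```

View pics/w10.png

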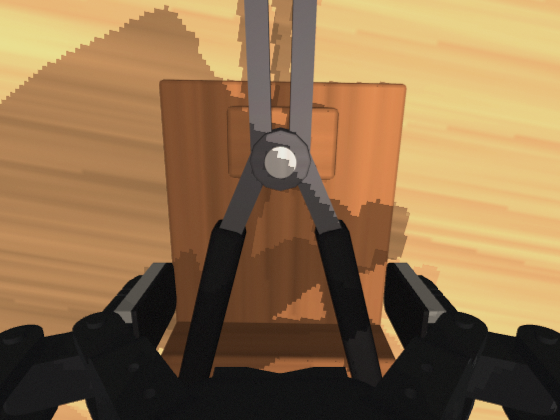

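Fingers straddle the handles symmetrically; bolt at (281,160). Close.

```bash
python3 -m inch '[{"slide":[0,0,0],"rotation":[0,0,0],"gripper":0.4},{"slide":[0,0,0],"rotation":[0,0,0],"gripper":0.2},{"slide":[0,0,0],"rotation":[0,0,0],"gripper":0},{"slide":[0,0,0],"rotation":[0,0,0],"gripper":-0.2},{"slide":[0,0,0],"rotation":[0,0,0],"gripper":-0.4},{"slide":[0,0,0],"rotation":[0,0,0],"gripper":-0.5},{"slide":[0,0,0],"rotation":[0,0,0],"gripper":-0.6},{"slide":[0,0,0],"rotation":[0,0,0],"gripper":-0.6},{"slide":[0,0,0],"rotation":[0,0,0],"gripper":-0.6}]' 40
python3 - <<'E'
from h import *
im,C,s=grab("wrist","w11"); print(s["position"])
E
```

```text
time: 15.2
position: [0.4277, -0.2476, 0.0228]
eef_rot: [[0.984, 0.176, 0.001], [0.176, -0.984, -0.001], [0.001, 0.001, -1.0]]
contact_force: [-5.8, 3.5, 23.8]
gripper_width: 0.032
[ 0.42773731 -0.24758175  0.02281036]
```

View pics/w11.png

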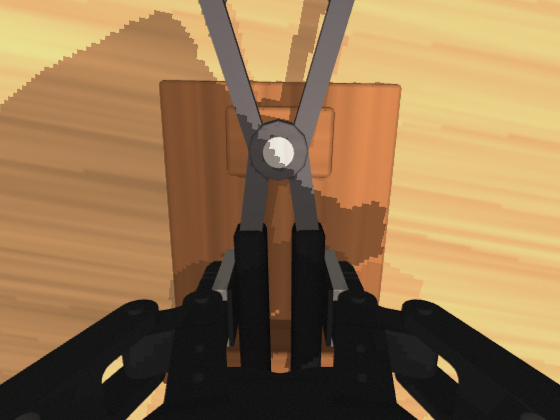

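```bash
python3 -m inch '[{"slide":[0,0,-0.05],"rotation":[0,0,0],"gripper":-0.6},{"slide":[0,0,-0.05],"rotation":[0,0,0],"gripper":-0.6},{"slide":[0,0,-0.2],"rotation":[0,0,0],"gripper":-0.6},{"slide":[0,0,-0.4],"rotation":[0,0,0],"gripper":-0.6},{"slide":[0,0,-0.5],"rotation":[0,0,0],"gripper":-0.6},{"slide":[0,0,-0.5],"rotation":[0,0,0],"gripper":-0.6},{"slide":[0,0,-0.4],"rotation":[0,0,0],"gripper":-0.6},{"slide":[0,0,-0.2],"rotation":[0,0,0],"gripper":-0.6},{"slide":[0,0,0],"rotation":[0,0,0],"gripper":-0.6},{"slide":[0,0,0],"rotation":[0,0,0],"gripper":-0.6}]' 40
python3 - <<'E'
from h import *
im,C,s=grab("wrist","w12"); print(s["position"])
np.savez("w12.npz",im=im,M=C[0],K=C[1])
im,C,s=grab("scene","s12"); cv2.imwrite("pics/c12.png",cv2.resize(im[60:200,200:360],None,fx=4,fy=4))
E
```

```text
time: 16.25
position: [0.4276, -0.2475, 0.1353]
eef_rot: [[0.984, 0.176, -0.0], [0.176, -0.984, 0.0], [-0.0, -0.001, -1.0]]
contact_force: [-0.2, 0.6, -2.3]
gripper_width: 0.0312
[ 0.42756585 -0.24751895  0.13532935]
```

View pics/w12.png

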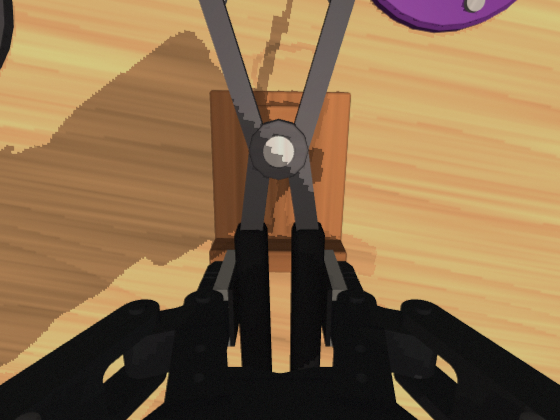

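View pics/c12.png

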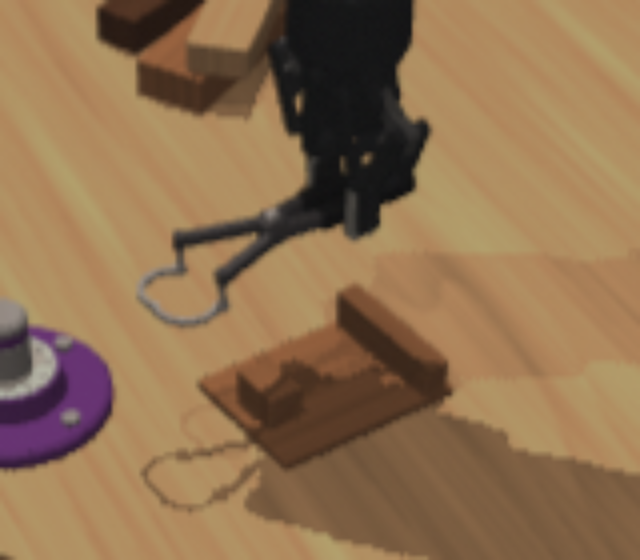

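```bash
python3 - <<'E'
from h import *
im,C,s=grab("top","t12"); cv2.imwrite("pics/ct12.png",cv2.resize(im[160:290,320:450],None,fx=4.5,fy=4.5,interpolation=cv2.INTER_CUBIC))
im,C,s=grab("scene","s12b"); cv2.imwrite("pics/cs12.png",cv2.resize(im[95:155,215:315],None,fx=8,fy=8,interpolation=cv2.INTER_CUBIC))
E
```

```text
(no output)
```

View pics/ct12.png

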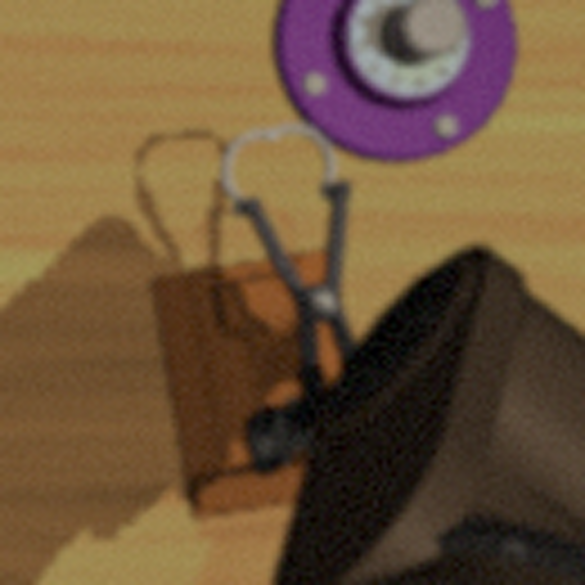

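View pics/cs12.png

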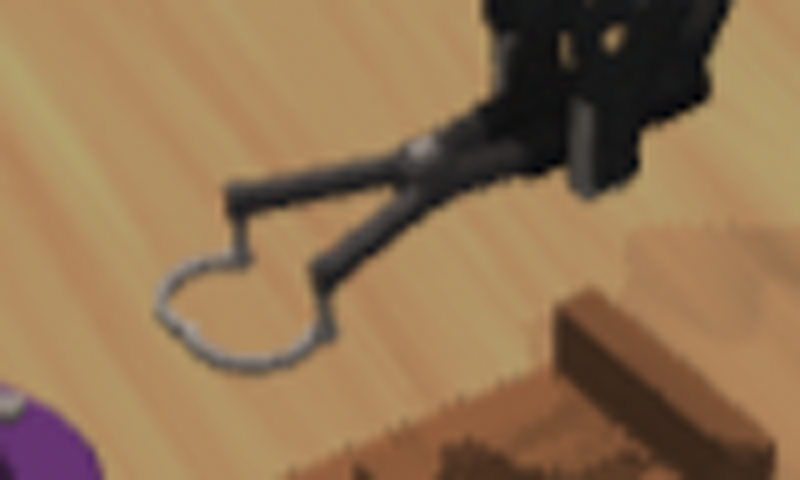

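```bash
cat >> h.py <<'E'
def tri(C1,p1,C2,p2):
    P=[C[1]@np.linalg.inv(C[0])[:3] for C in (C1,C2)]
    X=cv2.triangulatePoints(P[0],P[1],np.array(p1,float).reshape(2,1),np.array(p2,float).reshape(2,1))[:,0]; return X[:3]/X[3]
E
python3 - <<'E'
from h import *
T=cam(ctrl.get_image("top"));S=cam(ctrl.get_image("scene"))
s=ctrl.read_state();R=s["eef_rot"];p=s["position"];print(p)
f=lambda X:(R.T@(X-p)*[1,1,-1]).round(4)
a=tri(T,(395.6,201.8),S,(244.75,119.4));b=tri(T,(375.1,205.6),S,(255.25,129.4));c=tri(T,(391.8,226.7),S,(268.1,113.75))
m=(a+b)/2
print("tips",a.round(4),b.round(4),"mid",f(m),"bolt",c.round(4),f(c))
for n,C in (("top",T),("scene",S)):
    print(n)
    for xb in (.053,):
      for nm,q in dict(bolt=[0,0,.016],far=[.088,0,-.014],L=[.0659,.0225,-.014],Rr=[.0659,-.0225,-.014],ctr=[.0659,0,-.014]).items():
        t=np.array([q[0]+xb,-q[1],-(q[2]+.0112)]); print(nm,proj(C,R@t+p).round(1))
d=np.load("w12.npz"); W=(d["M"],d["K"])
for zz in (.013,.016): print("bolt from wrist, tool", f(ray(W,277.5,151,p[2]+.0112+zz)))
E
```

```text
[ 0.42769442 -0.24761107  0.13515539]
tips [ 0.5377 -0.2487  0.1527] [ 0.5297 -0.2034  0.1506] mid [ 0.1081 -0.0025  0.0166] bolt [ 0.481  -0.2363  0.1608] [ 0.0545 -0.0017  0.0257]
top
bolt [392.6 227.7]
far [381.4 189.9]
L [373.6 201.1]
Rr [392.9 197.7]
ctr [383.3 199.4]
scene
bolt [267.9 112.7]
far [238.3 135. ]
L [251.1 136.4]
Rr [240.8 127.3]
ctr [245.9 131.8]
bolt from wrist, tool [ 0.0568 -0.001   0.0242]
bolt from wrist, tool [ 0.0571 -0.001   0.0272]
```

```bash
python3 -m inch '[{"slide":[0,0,0],"rotation":[0,0,-0.5],"gripper":-0.6},{"slide":[0,0,0],"rotation":[0,0,-0.8],"gripper":-0.6},{"slide":[0,0,0],"rotation":[0,0,-0.9],"gripper":-0.6},{"slide":[0,0,0],"rotation":[0,0,-0.9],"gripper":-0.6},{"slide":[0,0,0],"rotation":[0,0,-0.9],"gripper":-0.6},{"slide":[0,0,0],"rotation":[0,0,-0.9],"gripper":-0.6},{"slide":[0,0,0],"rotation":[0,0,-0.9],"gripper":-0.6},{"slide":[0,0,0],"rotation":[0,0,-0.9],"gripper":-0.6},{"slide":[0,0,0],"rotation":[0,0,-0.6],"gripper":-0.6},{"slide":[0,0,0],"rotation":[0,0,0],"gripper":-0.6}]' 40
python3 - <<'E'
from h import *
s=ctrl.read_state();R=s["eef_rot"];p=s["position"]
t=np.array([.5235,.0327,p[2]])-.122*R[:,0]; print(s["q"].round(2),t.round(4),(R.T@(t-p)/.05).round(3))
E
```

```text
time: 17.55
position: [0.4278, -0.2477, 0.1355]
eef_rot: [[0.365, 0.931, -0.0], [0.931, -0.365, 0.0], [0.0, -0.0, -1.0]]
contact_force: [0.3, -0.3, -2.1]
gripper_width: 0.0317
[-0.66  0.44  1.98  0.    0.72 -0.29] [ 0.479  -0.0809  0.1355] [ 3.479e+00 -2.630e-01  1.000e-03]
```

```bash
python3 -m inch '[{"slide":[0.2,-0.026,0],"rotation":[0,0,0],"gripper":-0.6},{"slide":[0.4,-0.026,0],"rotation":[0,0,0],"gripper":-0.6},{"slide":[0.4,-0.026,0],"rotation":[0,0,0],"gripper":-0.6},{"slide":[0.5,-0.026,0],"rotation":[0,0,0],"gripper":-0.6},{"slide":[0.5,-0.026,0],"rotation":[0,0,0],"gripper":-0.6},{"slide":[0.5,-0.026,0],"rotation":[0,0,0],"gripper":-0.6},{"slide":[0.5,-0.026,0],"rotation":[0,0,0],"gripper":-0.6},{"slide":[0.3,-0.026,0],"rotation":[0,0,0],"gripper":-0.6},{"slide":[0.18,-0.055,0],"rotation":[0,0,0],"gripper":-0.6},{"slide":[0,0,0],"rotation":[0,0,0],"gripper":-0.6}]' 40
python3 - <<'E'
from h import *
im,C,s=grab("top","t13"); cv2.imwrite("pics/ct13.png",cv2.resize(im[160:290,210:340],None,fx=4.5,fy=4.5,interpolation=cv2.INTER_CUBIC))
im,C,s=grab("scene","s13"); cv2.imwrite("pics/cs13.png",cv2.resize(im[150:270,220:360],None,fx=5,fy=5,interpolation=cv2.INTER_CUBIC))
print(s["position"])
E
```

```text
time: 18.55
position: [0.479, -0.0798, 0.1357]
eef_rot: [[0.366, 0.931, -0.0], [0.931, -0.366, 0.0], [0.0, -0.0, -1.0]]
contact_force: [0.2, 0.5, -2.6]
gripper_width: 0.0316
[ 0.47904121 -0.08055848  0.13575267]
```

View pics/ct13.png

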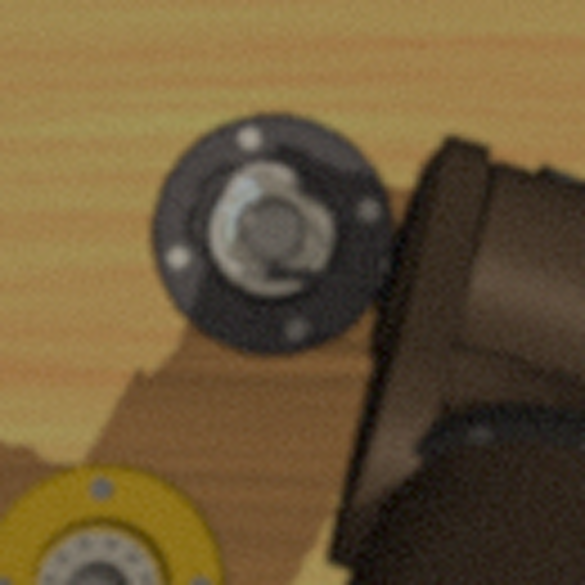

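View pics/cs13.png

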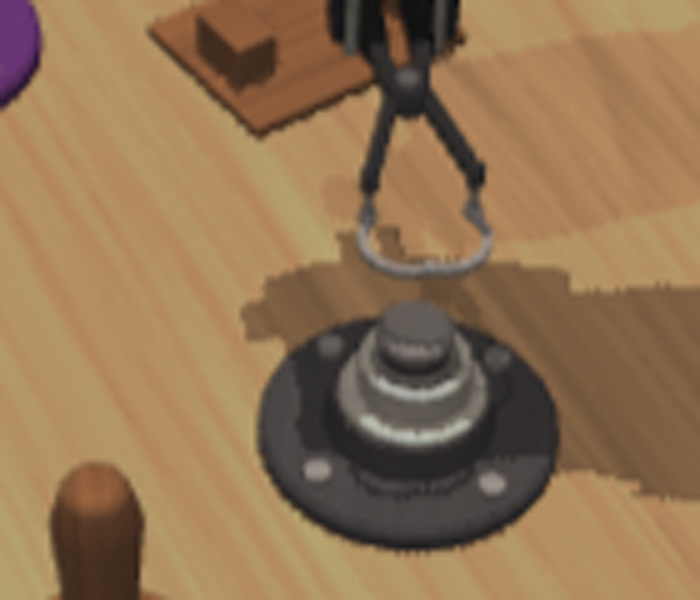

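```bash
python3 -m inch '[{"slide":[0,0,0.2],"rotation":[0,0,0],"gripper":-0.6},{"slide":[0,0,0.3],"rotation":[0,0,0],"gripper":-0.6},{"slide":[0,0,0.3],"rotation":[0,0,0],"gripper":-0.6},{"slide":[0,0,0.1],"rotation":[0,0,0],"gripper":-0.6},{"slide":[0,0,0],"rotation":[0,0,0],"gripper":-0.6},{"slide":[0,0,0],"rotation":[0,0,0],"gripper":-0.6}]' 40
python3 - <<'E'
from h import *
im,C,s=grab("top","t14"); cv2.imwrite("pics/ct14.png",cv2.resize(im[185:240,240:305],None,fx=10,fy=10,interpolation=cv2.INTER_CUBIC))
im,S,s=grab("scene","s14"); cv2.imwrite("pics/cs14.png",cv2.resize(im[170:250,260:345],None,fx=7.5,fy=7.5,interpolation=cv2.INTER_CUBIC))
R=s["eef_rot"];p=s["position"];print(p)
xb=.056
for nm,Cc,o,k in (("top",C,(240,185),10),("scene",S,(260,170),7.5)):
    a=np.linspace(0,2*np.pi,73)
    for r in (.0245,.0205):
        q=np.array([proj(Cc,R@np.array([xb+.0659+r*np.cos(t),r*np.sin(t),.0028])+p) for t in a]); q=(q-o+.5)*k
        print(nm,r,"umin",q[q[:,0].argmin()].round(),"umax",q[q[:,0].argmax()].round(),"vmin",q[q[:,1].argmin()].round(),"vmax",q[q[:,1].argmax()].round())
    print("bolt",((proj(Cc,R@np.array([xb,0,-.026])+p)-o+.5)*k).round(), "stub end ctr",((proj(Cc,np.array([.5235,.0327,.074]))-o+.5)*k).round())
E
```

```text
time: 19.25
position: [0.4793, -0.0813, 0.0909]
eef_rot: [[0.366, 0.931, 0.0], [0.931, -0.366, 0.0], [0.0, 0.0, -1.0]]
contact_force: [0.3, 0.3, -1.2]
gripper_width: 0.0315
[ 0.47943746 -0.08122019  0.09116126]
top 0.0245 umin [205. 246.] umax [410. 251.] vmin [310. 146.] vmax [305. 351.]
top 0.0205 umin [222. 246.] umax [394. 251.] vmin [310. 163.] vmax [305. 334.]
bolt [571. 347.] stub end ctr [306. 254.]
scene 0.0245 umin [237. 303.] umax [404. 306.] vmin [318. 246.] vmax [323. 365.]
scene 0.0205 umin [251. 303.] umax [390. 306.] vmin [319. 256.] vmax [323. 355.]
bolt [300.  82.] stub end ctr [321. 339.]
```

View pics/ct14.png

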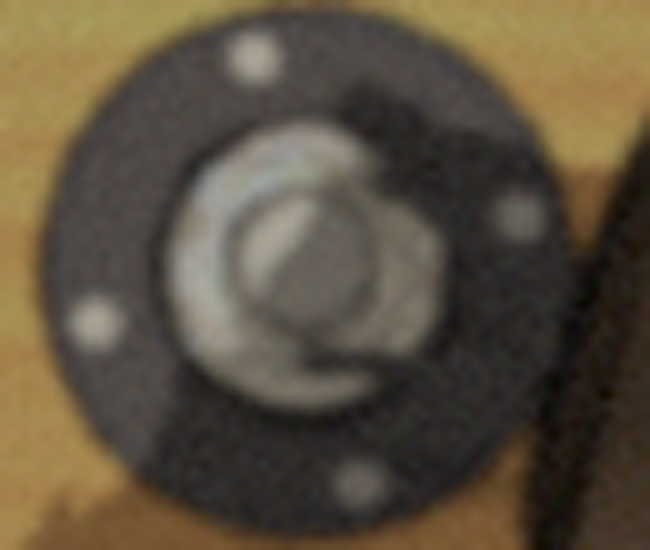

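View pics/cs14.png

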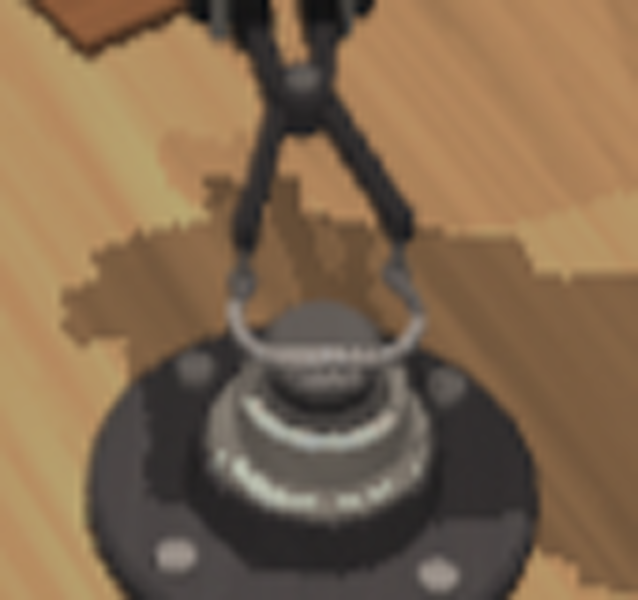

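```bash
python3 -m inch '[{"slide":[0,0,0.1],"rotation":[0,0,0],"gripper":-0.6},{"slide":[0,0,0.1],"rotation":[0,0,0],"gripper":-0.6},{"slide":[0,0,0],"rotation":[0,0,0],"gripper":-0.6},{"slide":[0,0,0],"rotation":[0,0,0],"gripper":-0.6}]' 40
python3 - <<'E'
from h import *
im,C,s=grab("top","t15"); a=cv2.resize(im[185:240,240:305],None,fx=6,fy=6,interpolation=cv2.INTER_CUBIC); a=cv2.convertScaleAbs(a,alpha=1.8,beta=-20)
im,S,s=grab("scene","s15"); b=cv2.resize(im[180:225,280:330],None,fx=7.33,fy=7.33,interpolation=cv2.INTER_CUBIC)
print(s["position"],a.shape,b.shape); h=min(a.shape[0],b.shape[0]); cv2.imwrite("pics/c15.png",np.hstack([a[:h],b[:h]]))
E
```

```text
time: 19.75
position: [0.4792, -0.0809, 0.0806]
eef_rot: [[0.366, 0.931, -0.0], [0.931, -0.366, 0.0], [0.0, -0.0, -1.0]]
contact_force: [-1.1, 0.3, -2.7]
gripper_width: 0.0315
[ 0.47923501 -0.0809254   0.08073204] (330, 390, 3) (330, 366, 3)
```

View pics/c15.png

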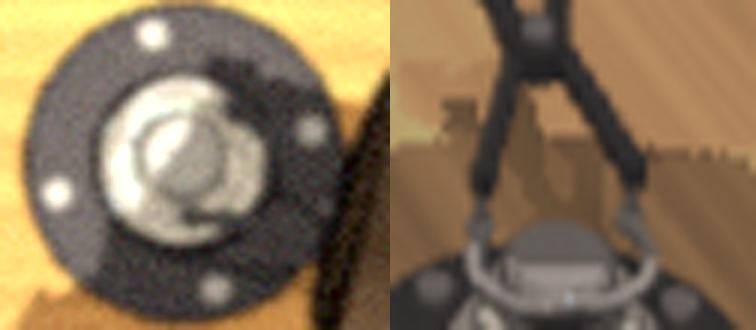

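```bash
python3 - <<'E'
from h import *
im,S,s=grab("scene","s16"); b=cv2.resize(im[185:232,282:332],None,fx=14,fy=12.5,interpolation=cv2.INTER_CUBIC); cv2.imwrite("pics/c16.png",b)
R=s["eef_rot"];p=s["position"];ax=np.array([.5235,.0327])
for z in (.076,.078,.080):
    X=ray(S,280+172/7.33-.4,180+312/7.33-.4,z); d=X[:2]-ax; print(z,"far rel axis in tool xy",(R[:2,:2].T@d).round(4))
for z,v in ((.074,222),(.071,222)):
    X=ray(S,280+170/7.33-.4,180+v/7.33-.4,z); d=X[:2]-ax; print("stub back",z,(R[:2,:2].T@d).round(4))
E
```

```text
0.076 far rel axis in tool xy [0.0247 0.0012]
0.078 far rel axis in tool xy [0.0265 0.0015]
0.08 far rel axis in tool xy [0.0284 0.0018]
stub back 0.074 [-0.0149 -0.003 ]
stub back 0.071 [-0.0178 -0.0035]
```

View pics/c16.png

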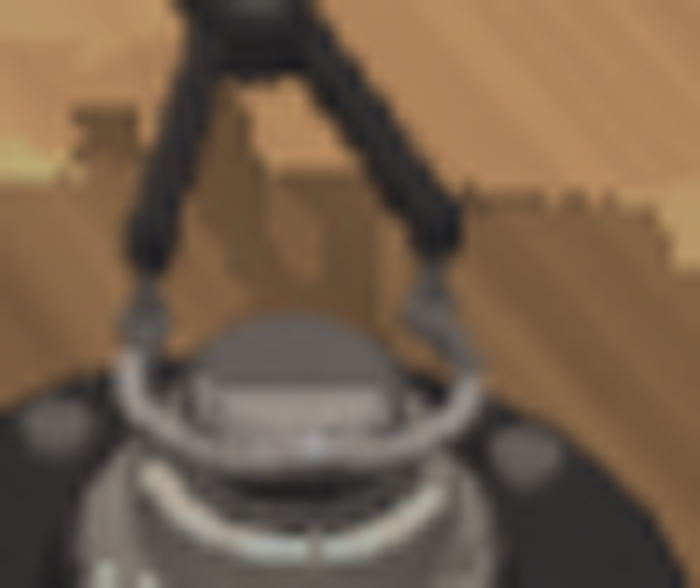

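```bash
python3 - <<'E'
from h import *
im,C,s=grab("wrist","w16")
a=cv2.imread("pics/w11.png");b=cv2.imread("pics/w12.png")
L=[cv2.resize(x[0:250,190:370],None,fx=1.48,fy=2.4) for x in (a,b,im)]
cv2.imwrite("pics/c16w.png",np.hstack(L)[:, :800])
# registration of pliers patch scale between images: phase/feature on hub+handles
for nm,x in (("w12",b),("w16",im)):
    ga=cv2.cvtColor(a,cv2.COLOR_BGR2GRAY);gx=cv2.cvtColor(x,cv2.COLOR_BGR2GRAY)
    for sc in range(1):
        for (x0,y0,w,h,l) in ((262,136,34,34,"bolt"),(232,222,42,20,"handleL"),(286,222,42,20,"handleR")):
            t=ga[y0:y0+h,x0:x0+w]; r=cv2.matchTemplate(gx[y0-10:y0+h+10,x0-10:x0+w+10],t,cv2.TM_CCOEFF_NORMED); _,m,_,loc=cv2.minMaxLoc(r); print(nm,l,loc[0]-10,loc[1]-10,round(m,2))
E
```

```text
w12 bolt 0 -1 0.93
w12 handleL 0 -1 0.89
w12 handleR 0 0 0.9
w16 bolt -1 0 0.8
w16 handleL 1 -1 0.9
w16 handleR -1 -1 0.88
```

View pics/c16w.png

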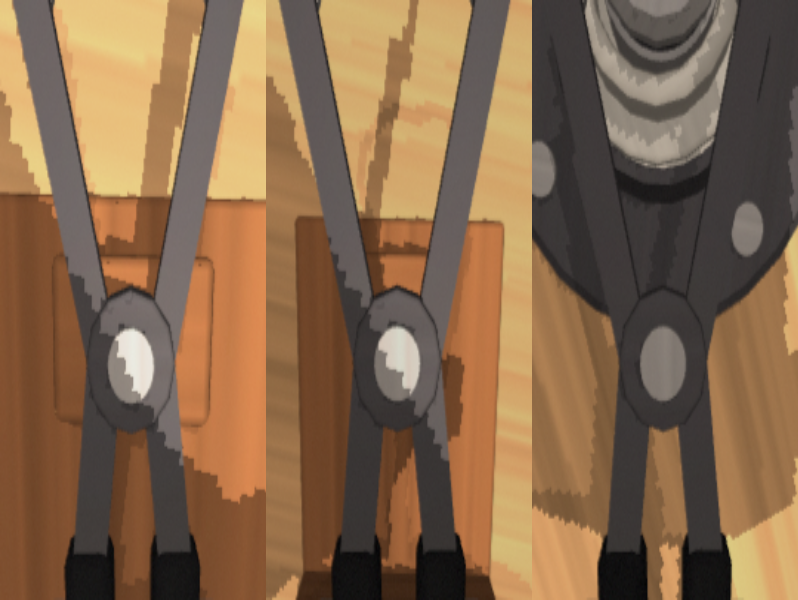

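```bash
python3 -m inch '[{"slide":[-0.02,0,0.04],"rotation":[0,0,0],"gripper":-0.6},{"slide":[0,0,0.05],"rotation":[0,0,0],"gripper":-0.6},{"slide":[0,0,0.05],"rotation":[0,0,0],"gripper":-0.6},{"slide":[0,0,0],"rotation":[0,0,0],"gripper":-0.6},{"slide":[0,0,0],"rotation":[0,0,0],"gripper":-0.6}]' 40
python3 - <<'E'
from h import *
im,S,s=grab("scene","s17"); b=cv2.resize(im[185:232,282:332],None,fx=14,fy=12.5,interpolation=cv2.INTER_CUBIC); cv2.imwrite("pics/c17.png",b)
print(s["position"])
E
```

```text
time: 20.45
position: [0.4788, -0.0819, 0.0737]
eef_rot: [[0.366, 0.931, -0.0], [0.931, -0.366, 0.0], [0.0, -0.0, -1.0]]
contact_force: [-0.2, 0.5, -2.0]
gripper_width: 0.0317
[ 0.47883154 -0.08186339  0.07365723]
```

View pics/c17.png

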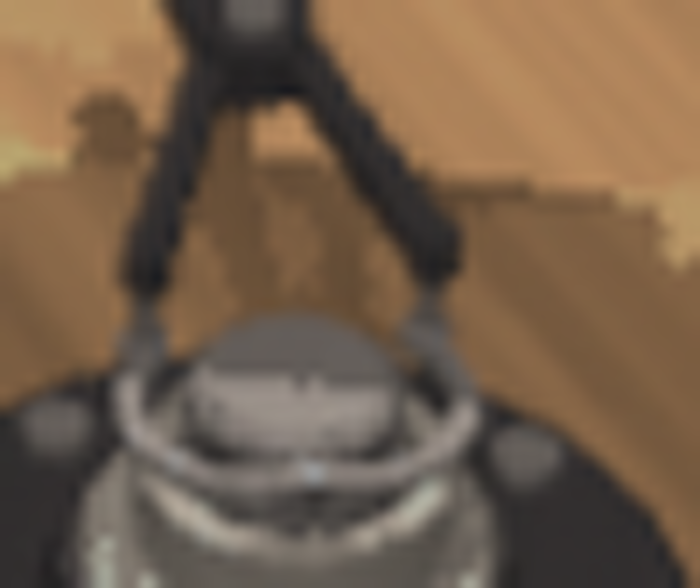

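```bash
python3 -m inch '[{"slide":[0,0,0.06],"rotation":[0,0,0],"gripper":-0.6},{"slide":[0,0,0.06],"rotation":[0,0,0],"gripper":-0.6},{"slide":[0,0,0.05],"rotation":[0,0,0],"gripper":-0.6},{"slide":[0,0,0],"rotation":[0,0,0],"gripper":-0.6},{"slide":[0,0,0],"rotation":[0,0,0],"gripper":-0.6},{"slide":[0,0,0],"rotation":[0,0,0],"gripper":-0.6}]' 40
python3 - <<'E'
from h import *
im,S,s=grab("scene","s18"); b=cv2.resize(im[185:232,282:332],None,fx=14,fy=12.5,interpolation=cv2.INTER_CUBIC); cv2.imwrite("pics/c18.png",b)
im,C,s=grab("wrist","w18")
print(s["position"],s["contact_force"])
im,C,s=grab("top","t18");a=cv2.resize(im[185:240,240:305],None,fx=9,fy=9,interpolation=cv2.INTER_CUBIC); cv2.imwrite("pics/ct18.png",cv2.convertScaleAbs(a,alpha=1.8,beta=-20))
E
```

```text
time: 21.1
position: [0.4789, -0.0819, 0.0653]
eef_rot: [[0.366, 0.931, 0.0], [0.931, -0.366, 0.0], [0.0, 0.0, -1.0]]
contact_force: [0.4, 0.8, -3.0]
gripper_width: 0.0315
[ 0.47891476 -0.08188985  0.06534667] [-0.6766906   0.04628806 -1.50148343]
```

View pics/c18.png

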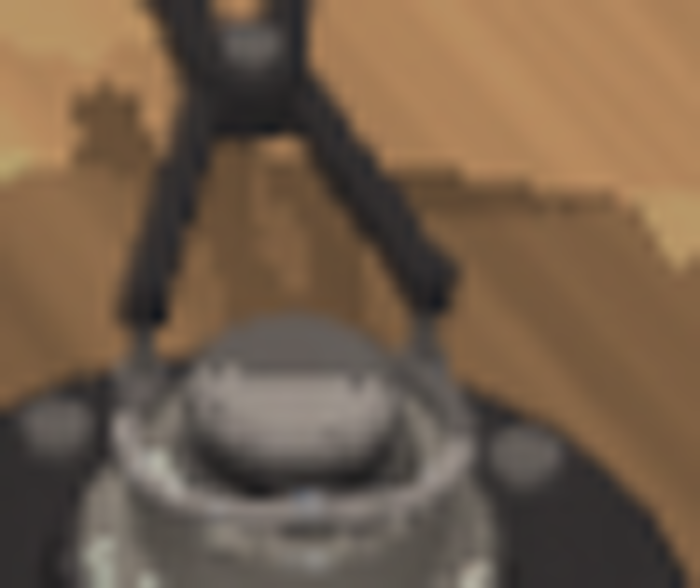

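View pics/w18.png

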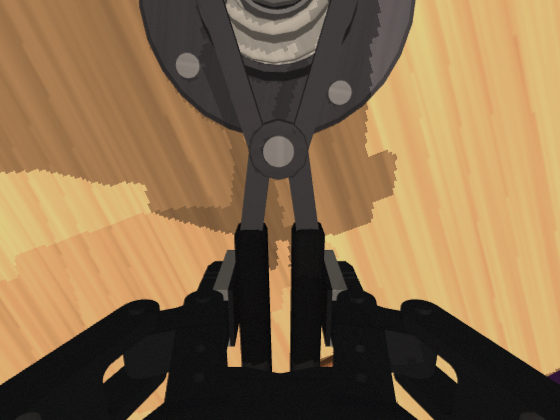

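View pics/ct18.png

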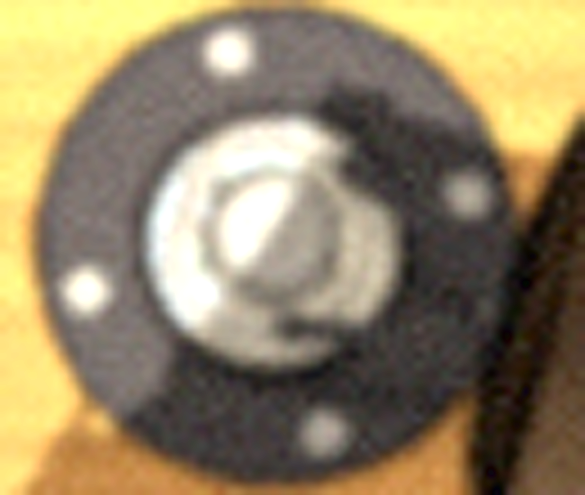

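```bash
python3 - <<'E'
from h import *
S=cam(ctrl.get_image("scene"));s=ctrl.read_state();R=s["eef_rot"];p=s["position"];ax=np.array([.5235,.0327])
print(p, "model ring rel axis tool:",(R[:2,:2].T@(p[:2]-ax)+[.122,0]).round(4))
for v in (514,520):
  for z in (.0565,.0585,.0605):
    X=ray(S,282+295/14-.46,185+v/12.5-.46,z); print(v,z,(R[:2,:2].T@(X[:2]-ax)).round(4))
E
```

```text
[ 0.47888912 -0.0819021   0.06535869] model ring rel axis tool: [-0.001   0.0004]
514 0.0565 [0.017  0.0002]
514 0.0585 [0.0189 0.0006]
514 0.0605 [0.0207 0.0009]
520 0.0565 [0.0185 0.0004]
520 0.0585 [0.0203 0.0007]
520 0.0605 [0.0222 0.001 ]
```

```bash
python3 -m inch '[{"slide":[0.01,0,0.025],"rotation":[0,0,0],"gripper":-0.6},{"slide":[0,0,0],"rotation":[0,0,0],"gripper":-0.6},{"slide":[0,0,0],"rotation":[0,0,0],"gripper":-0.6},{"slide":[0,0,0],"rotation":[0,0,0],"gripper":-0.6},{"slide":[0,0,0],"rotation":[0,0,0],"gripper":-0.6},{"slide":[0,0,0],"rotation":[0,0,0],"gripper":-0.6}]' 40
python3 - <<'E'
from h import *
im,S,s=grab("scene","s19"); cv2.imwrite("pics/c19.png",cv2.resize(im[185:232,282:332],None,fx=14,fy=12.5,interpolation=cv2.INTER_CUBIC))
F=[]
for i in range(8):
    ctrl.get_image("scene"); s=ctrl.read_state(); F.append(s["contact_force"])
print(np.mean(F,0).round(2),s["position"],abs(s["qd"]).max(),s["gripper_width"],s["time"])
R=s["eef_rot"];print((R[:2,:2].T@(s["position"][:2]-[.5235,.0327])+[.122,0]).round(4))
E
```

```text
time: 21.9
position: [0.4791, -0.0814, 0.0641]
eef_rot: [[0.366, 0.931, 0.0], [0.931, -0.366, 0.0], [0.0, 0.0, -1.0]]
contact_force: [-0.2, 0.7, -1.9]
gripper_width: 0.0319
[ 0.06  0.16 -2.61] [ 0.47903973 -0.08141096  0.06401881] 0.0016327218991188132 0.03145350479633151 22.35
[-0.0005  0.0003]
```

View pics/c19.png

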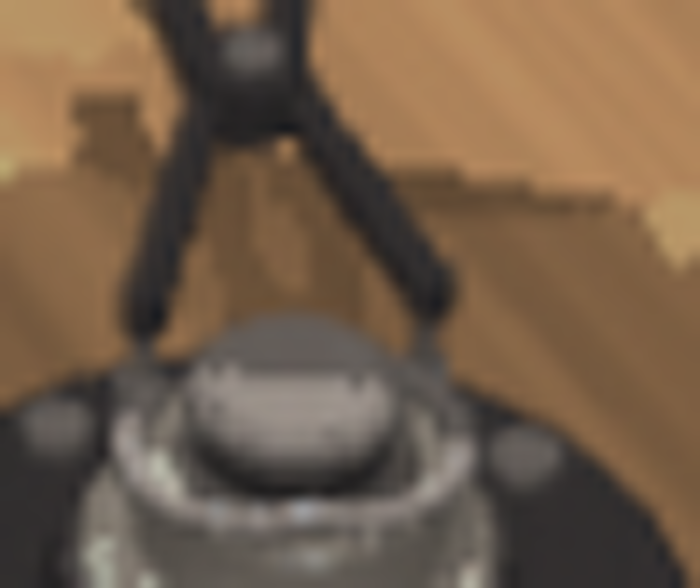

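The mean vertical force of 2.6 N is just the pliers' weight and the sideways force is near zero, so the ring hangs free round the groove. Handing in.

```bash
python3 - <<'E'
from workcell import ctrl
print(ctrl.close_job())
E
```

```text
the job is handed in; nothing more can be done
None
```

I put the cap over the dark spindle's stub, flat on the hub, and let go of it. I then squeezed the pliers, lifted them and lowered the spread ring over the stub to the groove. I handed the job in at about 22.4 s, still holding the pliers squeezed; no verdict was reported.

**Ring position:** by the arm's pose the ring centre is about 0.6 mm off the spindle axis at about 61.2 mm height, against 61 mm for the groove. The last scene pictures agree to about 1–2 mm.

**Forces:** the mean force on the tool is 2.6 N downward, which is just the pliers' weight, and about 0.2 N sideways. The ring is therefore resting on nothing.

**Squeeze and stillness:** the fingers measure 31.5 mm across the handles, a little under the 34 mm given at the stop, so the handles are probably strained slightly past it. The arm was still.

**Level:** I had no direct measurement of the pliers' tilt. They look the same in the wrist camera as they did lying level on the rest.

**Cap:** after release the wrist and scene pictures showed it even around the stub, and later pictures showed no change.

**Where checks disagreed:**
- The top camera put the spindle about 1.5 mm nearer the robot than the wrist camera did. I went with the wrist position, which the scene camera matched.
- Just above the stub, the scene view put the ring up to 2.6 mm farther out than the pose said. I moved back 1 mm, and the disagreement was gone once the ring was at the groove.
- The top view could not show the ring clearly against the cap.

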